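# Load valve cartridges into a transport case and lock it

## Robot

A 6-joint arm with a two-finger parallel gripper is mounted at the origin on the work surface. World frame = base frame: x ahead of the robot, y to its left, z up, the work surface at z = 0. Lengths are in mm, angles in rad, forces in N, time in s.
With the tool pointing down it reaches from about 400 to 925 mm from the base axis. Payload 12.5 kg.
Tool frame: the origin (TCP) lies at the very end of the fingers, on their centre line; the grasp point (between the pads) lies 19 mm behind it; z points along the fingers, y is the direction in which the jaws open and shut (so a half turn about z gives the same grasp; the last joint's range is limited). The gripper opens to 95 mm and grips with 3 to 60 N. Pads are 20 mm wide; open, the fingers measure 119 mm over their backs; the gripper's body (75 mm by 180 mm) begins 59 mm behind the grasp point.
Start: joints at [1.133, 0.491, 1.559, -0, 1.092, -0.106], TCP at [203.575, 590.935, 214.661] pointing down, gripper open.
Joint ranges: [-3.1, 3.1], [-0.84, 2.19], [0.05, 2.79], [-1.13, 4.28], [0.06, 2.93], [-2.69, 2.69]. Speed limits (rad/s): [2.22, 2.22, 2.79, 3.14, 3.14, 3.14].

## Interface

Orientations are given as [roll, pitch, yaw] about the fixed x, y, z axes, in that order (R = Rz(yaw) Ry(pitch) Rx(roll)).
In Python, from cell import env gives the robot as it stands. The module is installed in compiled form; this text tells all that it offers.
- The arm moves only by the tool arm_command, never from a script. Its argument "deltas" is a list that holds one entry, the list of rows, each a list of 5 numbers: the closure, from 0 (fully open) to 1 (shut), then the shift along the world's x, y, z as a fraction of full scale, then the turn about the world's z as a fraction of full scale. In form: [[[grip, dx, dy, dz, twist], ...]]. A call has 1 to 12 rows; each row shifts and turns the pose as measured when the row begins; what a row does not reach is not made up. Full scale, the value 1, is 100 mm for a shift and pi/4 rad for a turn. A row lasts 1/12 s, in which the tool goes at most 41.7 mm and 7.16 degrees, less where a joint would pass 70% of its speed; a pose out of reach is approached as far as the arm can. A call with a number of a shift or a turn outside -1 to 1 is refused whole. A call with a gripper value outside its range is refused whole. The fingers move at their own pace and stop on an object; the grip force is fixed at half the most. Time passes only in rows, so rows that do not move let the fingers close. It gives the time, the measured TCP pose, the force and the opening at its end, in the units of the state.
- env.state(): the state, without advancing time (a new reading comes with each control period).
- env.read_camera(name): name is "scene" or "top"; returns a dict with "frame" (480x640x3 uint8, red, green, blue), "fx", "fy", "cx", "cy" (pixels), "R" (3x3) and "t" (3): a world point X has camera coordinates R X + t. Camera axes: x right, y down, z forward; pixel columns grow to the right and rows downward; lengths in mm; the calibration is good to about 2 mm. A picture is of the moment at which its call begins. There is no depth.
- env.job_done(): hands the job in, once; it reports no verdict.
The state is a dict: "t": time; "joints": joint angles; "qvel": joint speeds; "tau": joint torques, N m; "eef_pos": TCP position; "tcp_rot": TCP orientation; "ft_force": force on the tool from outside, world axes, zero at the start; "moment": the same for the moment, N m; "opening": opening from 0.0 (shut) to 1.0 (fully open).
Only numpy, scipy, OpenCV 4.12 (cv2) and the standard library are available. Lean on these libraries where they do the work, as an engineer would, in place of code of your own. Each camera call takes 0.05 s, during which the arm holds its last target.

## Task

Pack the solenoid valve cartridges lying on the bench into the blue transport case. Pull the orange guard plate straight up out of its slots in front of the bores and lay it flat in the steel tray, slide the red lock grip fully open, and slide every cartridge nose first into a bore of its own until it is fully home, so that only its grey connector stub stands out of the bore. When all are in, slide the lock grip back to its closed end stop; leave the piston, bearing and can alone.

Things in the scene. Friction and masses are not known exactly. Their poses are not given: they have to be found in the camera images.
- case: Blue case fixed to the bench with three level blind square bores side by side. Origin: bench level, under the middle of the mouth plane; +x points level into the bores, +y across them, z up. Block: x 0 to 130, y -70 to 70 mm, top at 83 mm, a 10 mm sight slot over each bore. Base plate 8 mm thick: x -26 to 134, y -92 to 92 mm. Guides: see guides.
- bore0 (a point): Middle of the mouth of the bore at y = -46 mm of the case, 58 mm above the bench; axes as the case. Each bore is 30 x 30 mm with a chamfered mouth and 120.5 mm deep, its floor 43 mm above the bench: a cartridge fully home has its coil block's rear face flush with the mouth and its 20 mm stub outside.
- bore1 (a point): Middle of the mouth of the centre bore (y = 0), 58 mm above the bench; axes as the case.
- bore2 (a point): Middle of the mouth of the bore at y = +46 mm of the case, 58 mm above the bench; axes as the case.
- guides (a point): Middle of the guard plate's seat: 15 mm in front of the mouth plane, 8 mm above the bench; axes as the case. At |y| 78 to 90 mm from here stand two black slotted guides, 16 mm thick along x, tops 36 mm above the bench, with slots 8 mm wide that hold the ends of the guard plate.
- lock (a joint): Yellow comb lock on the case, sliding along the case's y, about 3 N. 0 = closed end stop: a tooth 10 mm wide hangs 4 to 9 mm in front of the middle of each bore (59 to 88 mm above the bench, over the stub). 0.023 = open end stop: the teeth stand between the bores (shifted to +y). It cannot close past a coil block sticking out over 4 mm.
- lock_grip (a point): Red upright grip of the lock, 40 mm (case x) by 16 mm (case y), 88 to 128 mm above the bench; this point is on its middle, 113 mm above the bench. Pinch it across its 16 mm from above. It is 74 mm behind the mouth plane, at case y = -23 mm when closed and 0 when open; axes as the case.
- guard: Orange guard plate, loose, 0.12 kg, 5 mm thick, 166 mm wide, 92 mm high, plus a tab 50 mm wide standing 26 mm above the middle of its upper edge (118 mm in all). Origin: middle of the lower edge; x is the plate's normal, y along the width, z towards the tab. At the start it stands in the slots, lower edge 8 mm above the bench, x along the case's x.
- guard_tab (a point): Middle of the guard plate's tab, 105 mm from the lower edge; axes as the guard.
- guard_mid (a point): Point in the middle of the guard plate, 55 mm from the lower edge; axes as the guard.
- tray: Open steel tray with a black liner, fixed to the bench, outside 168 mm (its x) by 208 mm (its y) by 22 mm high, walls 4 mm, floor 5 mm. Origin: centre of the underside, z up.
- cart0: Solenoid valve cartridge, blue band, 0.22 kg, loose, 120 x 27 x 27 mm and a stub behind. Origin: centre of the underside; +x to the nose, z up; its axis is 13.5 mm above the origin. Square: black coil block x -60 to -10 mm, aluminium x -10 to 40 mm; steel nose cone, 27 to 12 mm across, x 40 to 60 mm; grey stub 20 mm wide, 12 mm high, x -80 to -60 mm. May be absent (None).
- cart1: Solenoid valve cartridge, green band, 0.22 kg, loose, 120 x 27 x 27 mm and a stub behind. Origin: centre of the underside; +x to the nose, z up; its axis is 13.5 mm above the origin. Square: black coil block x -60 to -10 mm, aluminium x -10 to 40 mm; steel nose cone, 27 to 12 mm across, x 40 to 60 mm; grey stub 20 mm wide, 12 mm high, x -80 to -60 mm. May be absent (None).
- cart2: Solenoid valve cartridge, red band, 0.22 kg, loose, 120 x 27 x 27 mm and a stub behind. Origin: centre of the underside; +x to the nose, z up; its axis is 13.5 mm above the origin. Square: black coil block x -60 to -10 mm, aluminium x -10 to 40 mm; steel nose cone, 27 to 12 mm across, x 40 to 60 mm; grey stub 20 mm wide, 12 mm high, x -80 to -60 mm. May be absent (None).
- nose0 (a point): Tip of the nose of cartridge 0: 60 mm ahead of the cartridge's middle, on its axis.
- nose1 (a point): Tip of the nose of cartridge 1: 60 mm ahead of the cartridge's middle, on its axis.
- nose2 (a point): Tip of the nose of cartridge 2: 60 mm ahead of the cartridge's middle, on its axis.
- piston: Bystander: aluminium piston standing on the bench, 52 mm across, 66 mm high. Origin: centre of the underside.
- bearing: Bystander: steel bearing ring lying on the bench, 68 mm across, 20 mm high. Origin: centre of the underside.
- can: Bystander: green spray can without a cap, 60 mm across, 130 mm high. Origin: centre of the underside.
Mind the look-alikes: they are no part of the job. Leave any purple look-alike of the cart2 alone.

How it is judged:
By the outcome, as a careful person would: the job done as asked, in the order asked, and still so for the second after the job is handed in, with the robot touching nothing.
Of cart0, cart1, cart2 only 2 to 3 are there at a start; the rules pass over those that are not, and their reading is None.
At some moment in a run one of cart0, cart1, cart2 may be knocked a few centimetres aside while the robot is not near it.
Once in a run the grip may slacken for a moment while it holds something.
It also fails if it takes over 208 s, if anything falls off the work surface, if the arm or the gripper's body presses on something with over 40 N, if the wrist force passes 120 N, or if a joint passes its speed limit or range.

## Working session

There is one attempt and no reset: what is moved stays moved. The work goes in short steps, Python scripts to look and compute and a tool call to move; the robot and the scene stay as the last step left them, time stands still between calls to the robot, and variables do not carry over. Pictures are saved under pics/ and viewed, and the job is handed in when it is done.

Besides the shell and the picture viewer there is one more tool, called after "Emit:" as name(argument=value, ...), one argument or row to a line, values as JSON. arm_command: Moves the arm, as the interface text tells. Its arguments: {"type":"object","properties":{"deltas":{"type":"array","items":{"type":"array","items":{"type":"array","items":{"type":"number","minimum":-1,"maximum":1}}}}},"required":["deltas"]}

```bash
mkdir -p pics; ls; cat > h.py <<'E'
import numpy as np, cv2
from cell import env
def cam(n):
    c=env.read_camera(n); c['R']=np.array(c['R']); c['t']=np.array(c['t']); return c
def save(c,n): cv2.imwrite('pics/'+n+'.png',c['frame'][:,:,::-1])
def ray(c,u,v):
    d=c['R'].T@np.array([(u-c['cx'])/c['fx'],(v-c['cy'])/c['fy'],1]); o=-c['R'].T@c['t']; return o,d/np.linalg.norm(d)
def onz(c,u,v,z):
    o,d=ray(c,u,v); return o+d*(z-o[2])/d[2]
def proj(c,X):
    p=c['R']@np.array(X,float)+c['t']; return np.array([c['fx']*p[0]/p[2]+c['cx'],c['fy']*p[1]/p[2]+c['cy']])
def tri(c1,p1,c2,p2):
    o1,d1=ray(c1,*p1);o2,d2=ray(c2,*p2)
    s=np.linalg.lstsq(np.c_[d1,-d2],o2-o1,rcond=None)[0]
    a=o1+s[0]*d1;b=o2+s[1]*d2; return (a+b)/2,np.linalg.norm(a-b)
E
python3 - <<'E'
from h import *
print(env.state())
for n in('scene','top'):
    c=cam(n); save(c,n+'0'); print(n,c['fx'],c['cx'],c['cy'],-c['R'].T@c['t'],c['R'])
E
```

```text
pics
{'t': 0.0, 'joints': array([ 1.13339486e+00,  4.91579053e-01,  1.55947751e+00, -6.90010831e-07,
        1.09169786e+00, -1.05608801e-01]), 'qvel': array([-0.00110837,  0.00013056,  0.00108161,  0.00095066,  0.00061623,
        0.00043494]), 'tau': array([-1.93112348e-03, -6.12635136e+01, -2.58178157e+01,  6.91656070e-02,
        4.82964842e-02, -8.96650067e-05]), 'eef_pos': array([203.46088824, 590.68381081, 214.03997829]), 'tcp_rot': array([-3.14043730e+00, -1.21855940e-04,  2.80980024e+00]), 'ft_force': array([-0.01288529, -0.77267279, -0.08911436]), 'moment': array([ 0.02466466,  0.03515121, -0.02879871]), 'opening': 0.9986928729454423}
scene 434.0528900219696 323.07832059049 241.24674787098456 [ 834.46132265  499.39301844 1003.92734266] [[-0.86933018  0.49421088 -0.00454375]
 [ 0.4201334   0.73412152 -0.53343558]
 [-0.26029401 -0.46564062 -0.84582849]]
top 562.775810296823 317.0114914399193 243.68456287647487 [ 340.71662283  -22.09556545 1502.62667479] [[ 0.02309997 -0.99967314 -0.01095445]
 [-0.9895953  -0.02130785 -0.14229239]
 [ 0.14201246  0.01412742 -0.98976405]]
```

View pics/scene0.png

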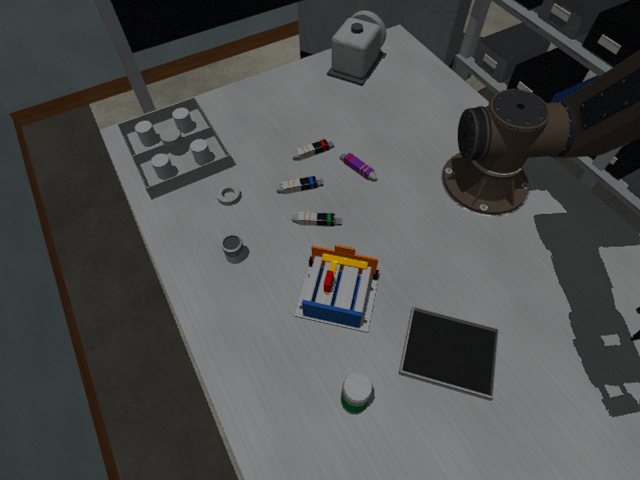

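View pics/top0.png

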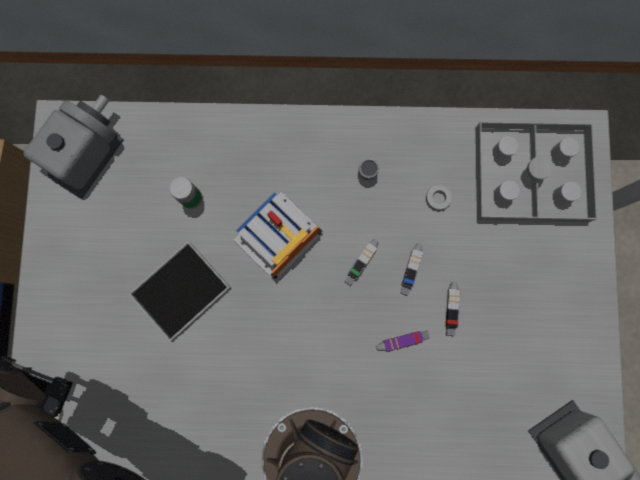

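```bash
python3 - <<'E'
import cv2
s=cv2.imread('pics/scene0.png');t=cv2.imread('pics/top0.png')
cv2.imwrite('pics/zs.png',cv2.resize(s[130:340,260:400],None,fx=4,fy=4,interpolation=cv2.INTER_CUBIC)[:,:][120*0:840][440:840])
cv2.imwrite('pics/zs2.png',cv2.resize(s[130:230,260:400],None,fx=5,fy=5,interpolation=cv2.INTER_CUBIC))
cv2.imwrite('pics/zt.png',cv2.resize(t[180:350,125:325],None,fx=4,fy=3.5,interpolation=cv2.INTER_CUBIC)[:600])
cv2.imwrite('pics/zt2.png',cv2.resize(t[230:360,335:475],None,fx=4.5,fy=4.5,interpolation=cv2.INTER_CUBIC))
E
```

```text
(no output)
```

View pics/zs.png

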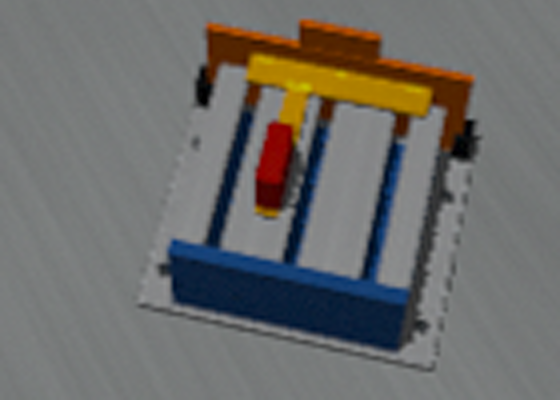

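View pics/zt.png

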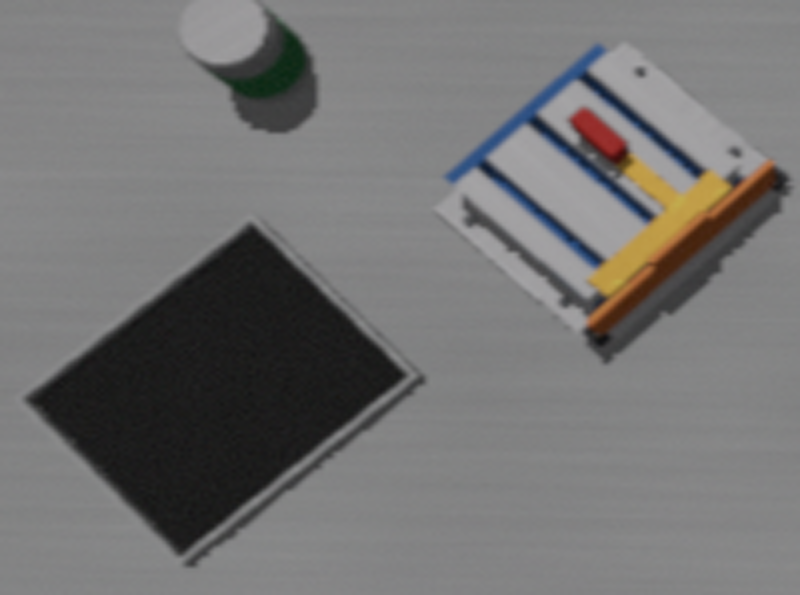

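View pics/zs2.png

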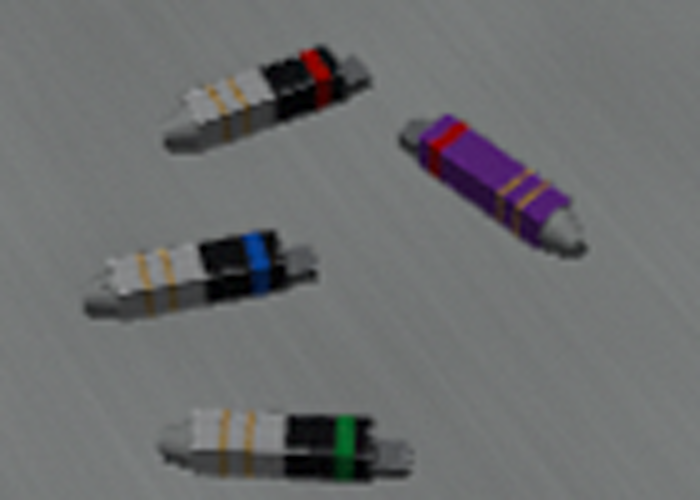

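View pics/zt2.png

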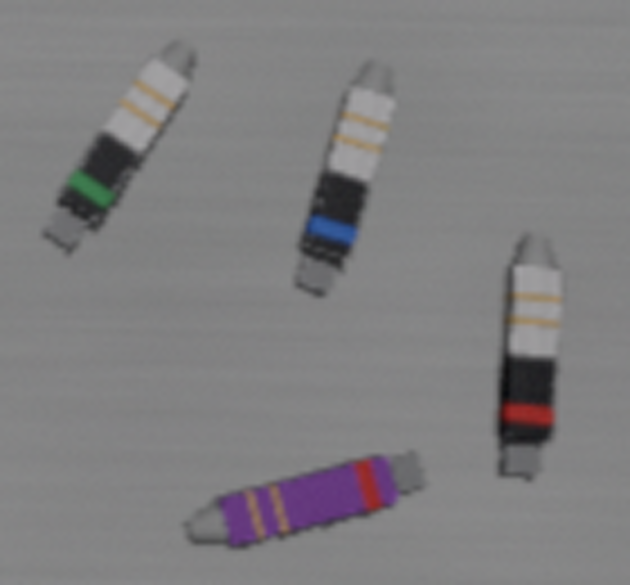

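```bash
cat >> h.py <<'E'
def mask(c,lo,hi,roi=None):
    hsv=cv2.cvtColor(c['frame'],cv2.COLOR_RGB2HSV); m=cv2.inRange(hsv,np.array(lo),np.array(hi))
    if roi:
        z=np.zeros_like(m); x0,y0,x1,y1=roi; z[y0:y1,x0:x1]=m[y0:y1,x0:x1]; m=z
    return m
def big(m):
    n,l,s,cen=cv2.connectedComponentsWithStats(m)
    i=1+np.argmax(s[1:,4]); return (l==i).astype(np.uint8)*255,s[i,4],cen[i]
E
python3 - <<'E'
from h import *
def crop(c,x0,y0,x1,y1,k,n):
    im=cv2.resize(c['frame'][y0:y1,x0:x1],None,fx=k,fy=k,interpolation=cv2.INTER_NEAREST)[:,:,::-1].copy()
    for x in range(x0,x1):
        if x%10==0: cv2.putText(im,str(x),((x-x0)*k,8),0,.3,(0,255,255)); cv2.line(im,((x-x0)*k,0),((x-x0)*k,im.shape[0]),(90,90,0),1)
    for y in range(y0,y1):
        if y%10==0: cv2.putText(im,str(y),(0,(y-y0)*k),0,.3,(0,255,255)); cv2.line(im,(0,(y-y0)*k),(im.shape[1],(y-y0)*k),(90,90,0),1)
    cv2.imwrite('pics/'+n+'.png',im)
t=cam('top');s=cam('scene')
crop(t,225,185,325,285,6,'g1'); crop(s,290,240,385,335,6,'g2')
for n,c,roi in(('t',t,(225,185,325,285)),('s',s,(290,240,385,335))):
    for nm,lo,hi in(('orange',(4,120,60),(16,255,255)),('yellow',(18,120,80),(32,255,255)),('red',(0,150,60),(3,255,255))):
        m,a,ce=big(mask(c,lo,hi,roi)); r=cv2.minAreaRect(cv2.findContours(m,0,1)[0][0])
        print(n,nm,a,ce,cv2.boxPoints(r).round(1).tolist())
E
```

```text
t orange 410 [295.08536585 250.71707317] [[269.5, 270.5], [315.5, 224.5], [320.5, 229.5], [274.5, 275.5]]
t yellow 380 [288.95       243.12105263] [[259.0, 247.0], [290.0, 216.0], [307.5, 233.5], [276.5, 264.5]]
t red 85 [274.37647059 218.35294118] [[267.0, 215.0], [271.0, 211.0], [282.0, 222.0], [278.0, 226.0]]
s orange 555 [345.58738739 254.98378378] [[308.3999938964844, 257.8999938964844], [315.0, 236.10000610351562], [379.8999938964844, 255.89999389648438], [373.29998779296875, 277.70001220703125]]
s yellow 421 [342.67933492 261.41805226] [[318.29998779296875, 272.0], [322.3999938964844, 252.0], [367.70001220703125, 261.3999938964844], [363.6000061035156, 281.29998779296875]]
s red 125 [327.712 280.76 ] [[322.0, 290.0], [326.8999938964844, 270.5], [333.20001220703125, 272.1000061035156], [328.3999938964844, 291.6000061035156]]
```

View pics/g1.png

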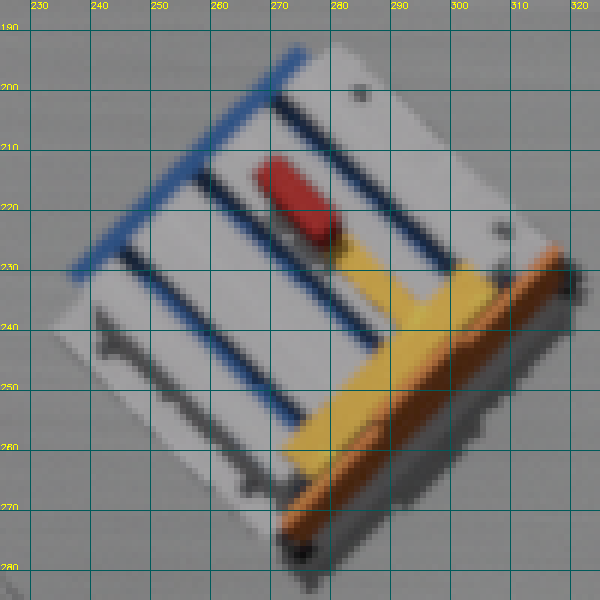

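View pics/g2.png

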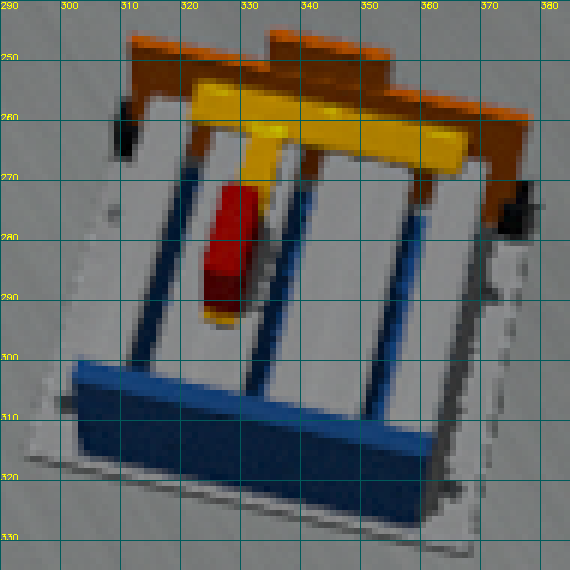

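```bash
python3 - <<'E'
from h import *
t=cam('top');s=cam('scene')
o=-0.5
P={'A':((318,226.5),(311.5,246)),'B':((270.7,273),(377.3,259.5)),
'r-':((276,192.5),(302.5,303.5)),'r+':((236.5,231.5),(361.5,315.5)),
'yel-in':((301.5,228),(321.5,261)), 'redtop':((269,214),(324,287.5))}
R={}
for k,(a,b) in P.items():
    X,e=tri(t,np.array(a)+o,s,np.array(b)+o); R[k]=X; print(k,X.round(1),round(e,1))
for a,b in(('A','B'),('r-','r+')):
    d=R[b]-R[a]; print(np.hypot(*d[:2]),np.degrees(np.arctan2(d[1],d[0]))-90,(R[a]+R[b])/2)
# fixed heights
for a,b,z in(('A','B',100),('r-','r+',83)):
  for c,i in((t,0),(s,1)):
    p=onz(c,*(np.array(P[a][i])+o),z);q=onz(c,*(np.array(P[b][i])+o),z);d=q-p
    print(a,i,np.hypot(*d[:2]),np.degrees(np.arctan2(d[1],d[0]))-90,(p+q)/2)
# slots in top: ends
for l in (((270,201),(299.5,230.5)),((258,213.5),(288,243)),((245.5,226.5),(275,255.5))):
    p=onz(t,*(np.array(l[1])+o),83);q=onz(t,*(np.array(l[0])+o),83);d=q-p;print('slot',p.round(1),q.round(1),np.degrees(np.arctan2(d[1],d[0])))
E
```

```text
A [587.6  -2.4  99.2] 0.6
B [468.2 111.7 101.3] 4.6
r- [676.8 110.4  76.8] 4.2
r+ [573.3 206.4  81.2] 0.7
yel-in [584.4  40.1  87.4] 0.7
redtop [617.3 119.1 113.1] 8.0
165.14965758109318 46.295997243199054 [527.87550097  54.60507989 100.24122168]
141.12809168908174 47.15084708575577 [625.05571858 158.4166416   78.99441611]
A 0 167.02560351297706 46.1974063034026 [526.90129767  55.53895583 100.        ]
A 1 163.03039981545908 46.7250174223052 [528.67718849  53.66251476 100.        ]
r- 0 142.96145032058357 46.839202008005685 [624.89097514 157.46531285  83.        ]
r- 1 137.66759409899504 47.89866723195149 [625.18282782 160.58583592  83.        ]
slot [578.8  45.1  83. ] [654.3 123.3  83. ] 46.02182973552706
slot [545.8  73.5  83. ] [620.8 153.   83. ] 46.687102064948235
slot [513.  105.6  83. ] [586.2 183.8  83. ] 46.89252568944327
```

```bash
python3 - <<'E'
from h import *
t=cam('top');s=cam('scene')
for c,roi in((t,(120,230,240,350)),(s,(385,295,510,405))):
    hsv=cv2.cvtColor(c['frame'],cv2.COLOR_RGB2HSV); 
    m=mask(c,(0,0,0),(180,255,60),roi); m,a,ce=big(m)
    r=cv2.minAreaRect(cv2.findContours(m,0,1)[0][0]); 
    ct=cv2.findContours(m,0,1)[0][0]; ap=cv2.approxPolyDP(ct,6,True)[:,0]
    print(a,ap.tolist())
    P=np.array([onz(c,*p,5) for p in ap]); print(P.round(1).tolist(), P.mean(0))
    for i in range(len(P)):
        d=P[(i+1)%len(P)]-P[i]; print(np.hypot(*d[:2]).round(1),np.degrees(np.arctan2(d[1],d[0])).round(1))
def crop(c,x0,y0,x1,y1,k,n):
    im=cv2.resize(c['frame'][y0:y1,x0:x1],None,fx=k,fy=k,interpolation=cv2.INTER_NEAREST)[:,:,::-1].copy()
    for x in range(x0,x1):
        if x%10==0: cv2.putText(im,str(x),((x-x0)*k,8),0,.3,(0,255,255)); cv2.line(im,((x-x0)*k,0),((x-x0)*k,im.shape[0]),(90,90,0),1)
    for y in range(y0,y1):
        if y%10==0: cv2.putText(im,str(y),(0,(y-y0)*k),0,.3,(0,255,255)); cv2.line(im,(0,(y-y0)*k),(im.shape[1],(y-y0)*k),(90,90,0),1)
    cv2.imwrite('pics/'+n+'.png',im)
crop(t,125,235,240,345,5,'tr1')
E
cat >> h.py <<'E'
def crop(c,x0,y0,x1,y1,k,n):
    im=cv2.resize(c['frame'][y0:y1,x0:x1],None,fx=k,fy=k,interpolation=cv2.INTER_NEAREST)[:,:,::-1].copy()
    for x in range(x0,x1):
        if x%10==0: cv2.putText(im,str(x),((x-x0)*k,8),0,.3,(0,255,255)); cv2.line(im,((x-x0)*k,0),((x-x0)*k,im.shape[0]),(90,90,0),1)
    for y in range(y0,y1):
        if y%10==0: cv2.putText(im,str(y),(0,(y-y0)*k),0,.3,(0,255,255)); cv2.line(im,(0,(y-y0)*k),(im.shape[1],(y-y0)*k),(90,90,0),1)
    cv2.imwrite('pics/'+n+'.png',im)
E
```

```text
4365 [[188, 245], [132, 294], [169, 337], [225, 287]]
[[544.5, 346.8, 5.0], [409.6, 489.0, 5.0], [299.0, 383.3, 5.0], [433.8, 241.7, 5.0]] [421.72505711 365.16811014   5.        ]
196.0 133.5
153.0 -136.3
195.5 -46.4
152.7 43.5
5728 [[415, 308], [403, 370], [491, 395], [496, 329]]
[[426.0, 232.6, 5.0], [540.5, 343.4, 5.0], [402.9, 485.5, 5.0], [289.1, 373.6, 5.0]] [414.61841769 358.78538763   5.        ]
159.3 44.1
197.8 134.1
159.7 -135.5
196.6 -45.8
```

View pics/tr1.png

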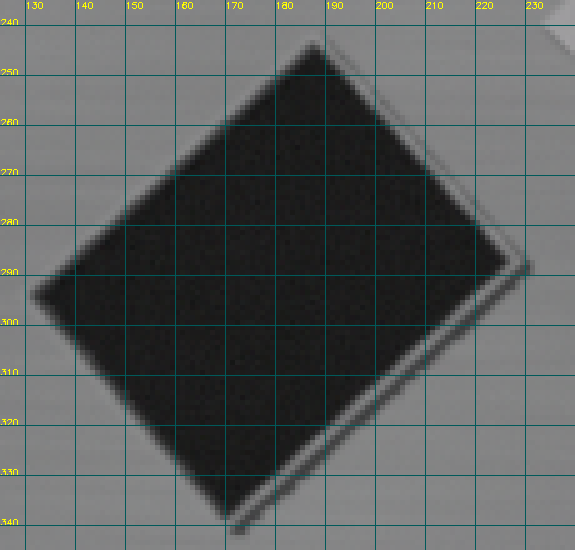

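Emit:
arm_command(
  deltas=[
    [[0,0.16,-0.27,0,-0.027],[0,0.16,-0.27,0,-0.027],[0,0.16,-0.27,0,-0.027],[0,0.16,-0.27,0,-0.027],[0,0.16,-0.27,0,-0.027],[0,0.16,-0.27,0,-0.027],[0,0.16,-0.27,0,-0.027],[0,0.16,-0.27,0,-0.027],[0,0.16,-0.27,0,-0.027],[0,0.16,-0.27,0,-0.027],[0,0.16,-0.27,0,-0.027],[0,0.16,-0.27,0,-0.027]],
  ],
)

```text
t: 1.4
eef_pos: [398.1, 256.1, 214.6]
tcp_rot: [3.138, 0.001, 2.553]
ft_force: [0.2, 0.8, -0.2]
opening: 1.002
```

Emit:
arm_command(
  deltas=[
    [[0,0.16,-0.25,0,-0.027],[0,0.16,-0.25,0,-0.027],[0,0.16,-0.25,0,-0.027],[0,0.16,-0.25,0,-0.027],[0,0.16,-0.25,0,-0.027],[0,0.16,-0.25,0,-0.027],[0,0.16,-0.25,0,-0.027],[0,0.16,-0.25,0,-0.027],[0,0,0,0,0],[0,0,0,0,0]],
  ],
)

```text
t: 2.23
eef_pos: [533.8, 39.3, 215.9]
tcp_rot: [3.135, 0.004, 2.367]
ft_force: [0.2, 1.1, 0.3]
opening: 0.996
```

Emit:
arm_command(
  deltas=[
    [[0,-0.035,0.072,-0.2,0.012],[0,-0.035,0.072,-0.2,0.012],[0,0,0,-0.2,0],[0,0,0,-0.2,0],[0,0,0,-0.1,0],[0,0,0,0,0],[0,0,0,0,0]],
  ],
)

```text
t: 2.82
eef_pos: [524.3, 58.1, 124.1]
tcp_rot: [3.133, 0.006, 2.391]
ft_force: [0.8, 0.0, 1.0]
opening: 1.001
```

```bash
python3 - <<'E'
from h import *
t=cam('top');s=cam('scene'); crop(t,225,160,345,285,6,'a1'); crop(s,275,180,400,305,6,'a2'); print(env.state()['eef_pos'],env.state()['tcp_rot'])
E
```

```text
[524.72936248  57.85384029 124.73674079] [3.13237943 0.0066035  2.39039681]
```

View pics/a2.png

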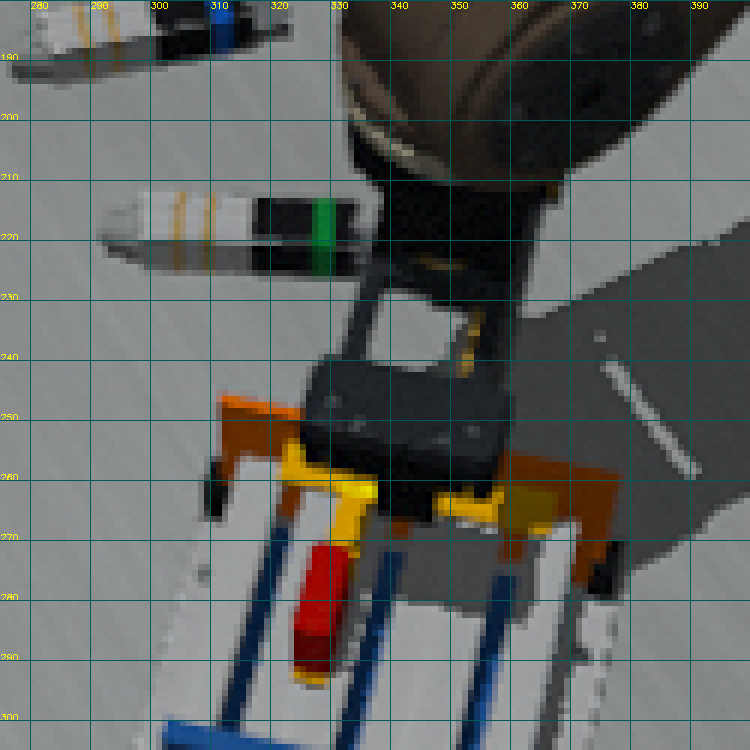

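View pics/a1.png

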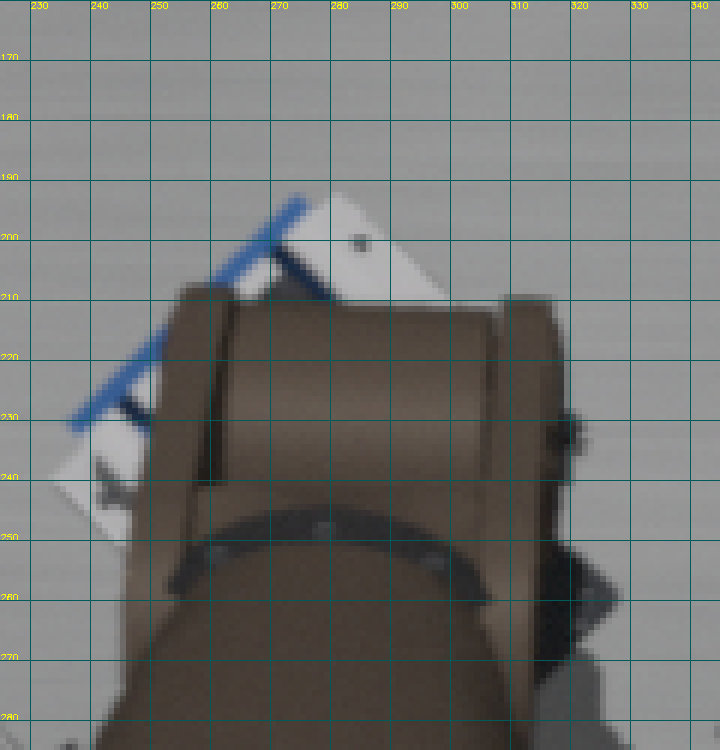

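Emit:
arm_command(
  deltas=[
    [[0,0.02,-0.04,-0.1,0],[0,0,0,-0.1,0],[0,0,0,-0.07,0],[0,0,0,0,0],[0,0,0,0,0]],
  ],
)

```text
t: 3.33
eef_pos: [527.9, 53.6, 97.2]
tcp_rot: [3.13, 0.01, 2.391]
ft_force: [0.1, 0.7, 0.4]
opening: 1.003
```

Emit:
arm_command(
  deltas=[
    [[0.5,0,0,-0.01,-0.005],[0.8,0,0,0,0],[1,0,0,0,0],[1,0,0,0,0],[1,0,0,0,0],[1,0,0,0,0]],
  ],
)

```text
t: 3.83
eef_pos: [528.2, 53.5, 96.6]
tcp_rot: [3.129, 0.01, 2.386]
ft_force: [-0.4, 0.0, 0.0]
opening: 0.636
```

```bash
python3 - <<'E'
from h import *
s=cam('scene'); crop(s,275,180,400,305,6,'a3'); print(env.state())
E
```

```text
{'t': 3.8833, 'joints': array([-0.02483465,  0.51164739,  1.92053435,  0.00383633,  0.69338077,
       -0.84295574]), 'qvel': array([ 4.79362996e-05,  1.10529440e-03, -9.56869136e-04, -1.41161685e-03,
       -3.16192224e-04,  5.72299449e-04]), 'tau': array([-1.69954280e-02, -5.42158520e+01, -1.75411445e+01,  2.24926573e-02,
        4.06646077e-02,  1.05624880e-03]), 'eef_pos': array([528.17318661,  53.46744178,  96.60435593]), 'tcp_rot': array([3.12906464, 0.01030279, 2.38592205]), 'ft_force': array([ 0.95174794,  0.36145358, -1.25921552]), 'moment': array([-0.01086247,  0.00778038, -0.01850427]), 'opening': 0.589803199984154}
```

View pics/a3.png

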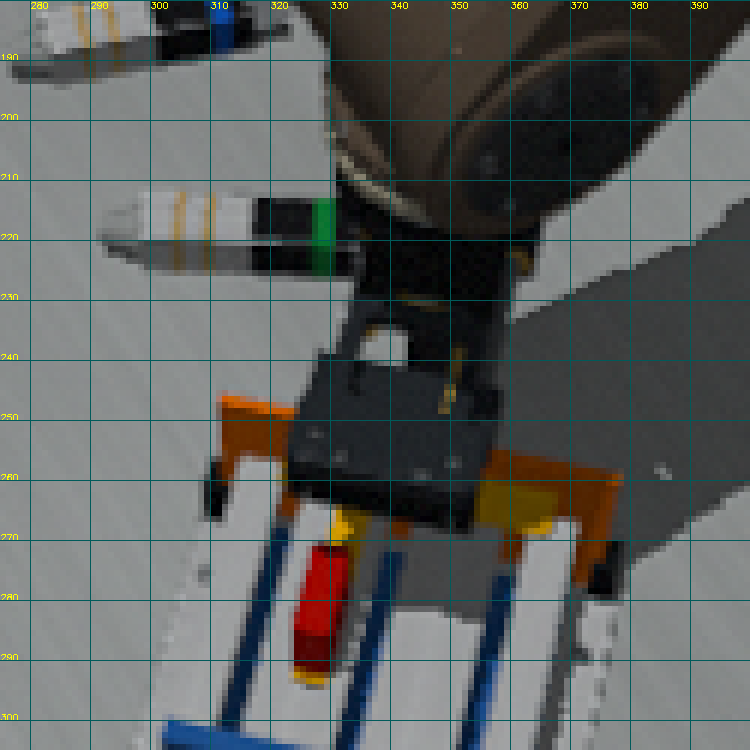

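Emit:
arm_command(
  deltas=[
    [[1,0,0,0,0],[1,0,0,0,0],[1,0,0,0,0],[1,0,0,0,0],[1,0,0,0,0],[1,0,0,0,0]],
  ],
)

```text
t: 4.38
eef_pos: [528.3, 53.5, 96.8]
tcp_rot: [3.129, 0.011, 2.386]
ft_force: [-0.3, 0.4, -0.4]
opening: 0.175
```

Emit:
arm_command(
  deltas=[
    [[1,0,0,0,0],[1,0,0,0,0],[1,0,0,0,0]],
  ],
)

```text
t: 4.63
eef_pos: [528.2, 53.4, 96.8]
tcp_rot: [3.129, 0.011, 2.386]
ft_force: [-0.6, -0.3, 0.2]
opening: 0.053
```

Emit:
arm_command(
  deltas=[
    [[1,0,0,0,0],[1,0,0,0,0],[1,0,0,0.03,0],[1,0,0,0.05,0],[1,0,0,0.08,0],[1,0,0,0.1,0],[1,0,0,0.1,0],[1,0,0,0.1,0],[1,0,0,0.1,0]],
  ],
)

```text
t: 5.38
eef_pos: [526.9, 53.5, 156.1]
tcp_rot: [3.131, 0.008, 2.386]
ft_force: [0.5, 0.9, -1.0]
opening: 0.048
```

Emit:
arm_command(
  deltas=[
    [[1,0,0,0.15,0],[1,0,0,0.15,0],[1,-0.11,0.19,0.13,-0.005],[1,-0.11,0.19,0,-0.005],[1,-0.11,0.19,0,-0.005],[1,-0.11,0.19,0,-0.005],[1,-0.11,0.19,0,-0.005],[1,-0.11,0.19,0,-0.005],[1,-0.11,0.19,0,-0.005],[1,-0.11,0.19,0,-0.005],[1,-0.11,0.19,0,-0.005],[1,-0.11,0.19,0,-0.005]],
  ],
)

```text
t: 6.38
eef_pos: [413.5, 248.0, 213.6]
tcp_rot: [3.121, 0.015, 2.338]
ft_force: [0.8, 0.3, -1.3]
opening: 0.049
```

Emit:
arm_command(
  deltas=[
    [[1,-0.11,0.19,0,-0.005],[1,-0.11,0.19,0,-0.005],[1,0,0,0,0],[1,0,0,0,0]],
  ],
)

```text
t: 6.72
eef_pos: [387.9, 290.5, 216.7]
tcp_rot: [3.118, 0.016, 2.333]
ft_force: [0.7, -1.1, -1.2]
opening: 0.055
```

```bash
python3 - <<'E'
from h import *
s=cam('scene');t=cam('top'); save(s,'b1');save(t,'b2'); print(env.state()['eef_pos'],env.state()['tcp_rot'],env.state()['opening'])
E
```

```text
[388.40976172 289.79808969 216.59048311] [3.11832661 0.01561143 2.33177561] 0.052522857565777244
```

View pics/b1.png

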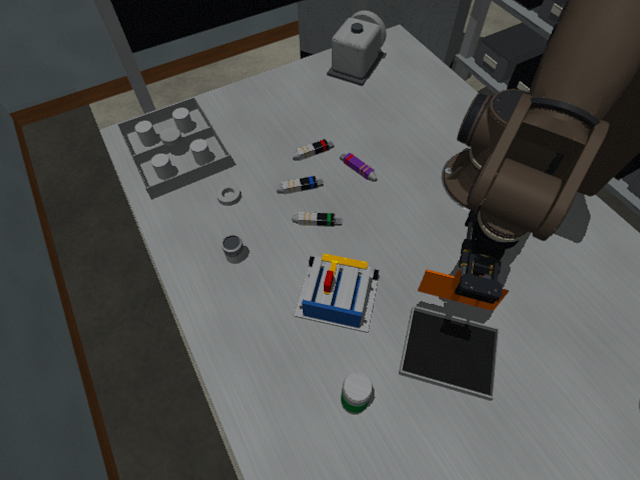

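View pics/b2.png

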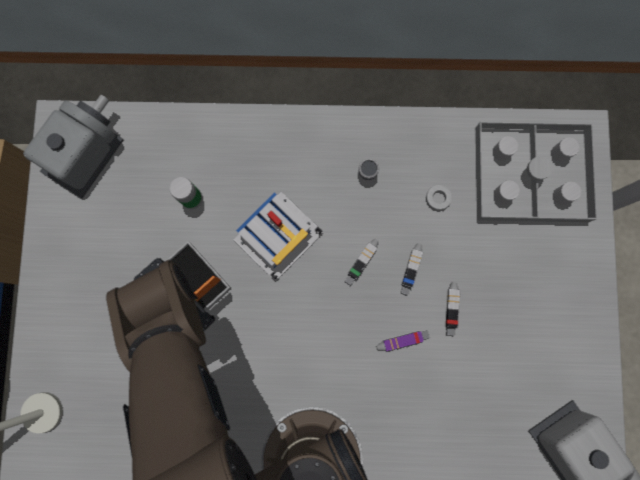

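Emit:
arm_command(
  deltas=[
    [[1,-0.07,0.14,-0.1,0],[1,-0.07,0.14,-0.2,0],[1,0,0,-0.2,0],[1,0,0,-0.2,0],[1,0,0,-0.2,0],[1,0,0,-0.1,0],[1,0,0,0,0],[1,0,0,0,0]],
  ],
)

```text
t: 7.48
eef_pos: [379.0, 313.5, 115.1]
tcp_rot: [3.114, 0.017, 2.323]
ft_force: [0.8, 0.3, -2.3]
opening: 0.048
```

Emit:
arm_command(
  deltas=[
    [[1,-0.04,0.045,-0.08,0.01],[1,0,0,-0.08,0],[1,0,0,-0.02,0],[1,0,0,0,0],[1,0,0,-0.01,0],[1,0,0,-0.01,0],[1,0,0,-0.01,0]],
  ],
)

```text
t: 8.07
eef_pos: [376.7, 318.4, 95.1]
tcp_rot: [3.109, 0.018, 2.33]
ft_force: [-0.1, 0.5, -0.7]
opening: 0.052
```

```bash
python3 - <<'E'
from h import *
s=cam('scene'); crop(s,390,230,515,400,4,'b3'); print(env.state()['eef_pos'],env.state()['ft_force'])
E
```

```text
[376.59429549 318.33676552  94.93180261] [ 0.54271547 -0.86516795 -0.90141579]
```

View pics/b3.png

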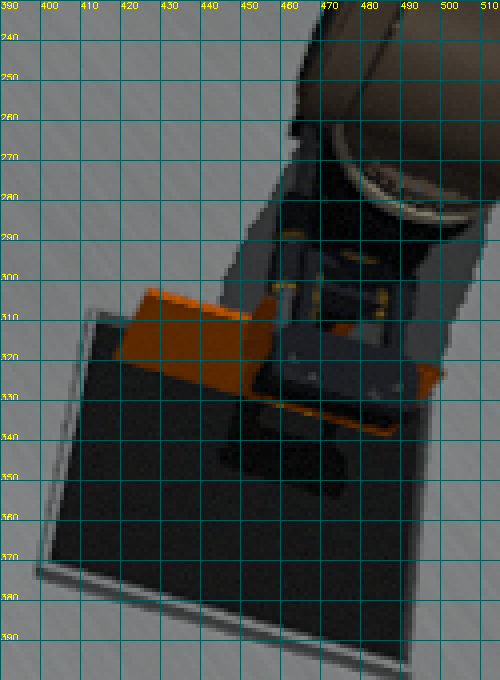

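Emit:
arm_command(
  deltas=[
    [[1,0,0,-0.01,0],[1,0,0,-0.01,0],[1,0,0,0,0],[0.75,0,0,0,0],[0.75,0,0,0,0],[0.75,0,0,0,0],[0.75,0,0,0,0],[0.75,0,0,0,0]],
  ],
)

```text
t: 8.78
eef_pos: [377.8, 318.5, 94.7]
tcp_rot: [3.106, 0.02, 2.331]
ft_force: [0.0, 0.4, 0.2]
opening: 0.244
```

Emit:
arm_command(
  deltas=[
    [[0.75,0.07,0.07,0,0],[0.75,0.07,0.07,0,0],[0.75,0.04,0.03,0,0],[0.75,0,0,0,0],[0.75,0,0,0,0],[0.75,0,0,0,0]],
  ],
)

```text
t: 9.28
eef_pos: [398.6, 338.1, 94.5]
tcp_rot: [3.105, 0.02, 2.331]
ft_force: [0.7, -0.2, 0.3]
opening: 0.247
```

```bash
python3 - <<'E'
from h import *
s=cam('scene'); crop(s,390,230,515,400,4,'b4'); print(env.state()['eef_pos'],env.state()['ft_force'])
E
```

```text
[398.46444886 338.02879973  94.50939149] [0.26945176 0.53524145 0.44436734]
```

View pics/b4.png

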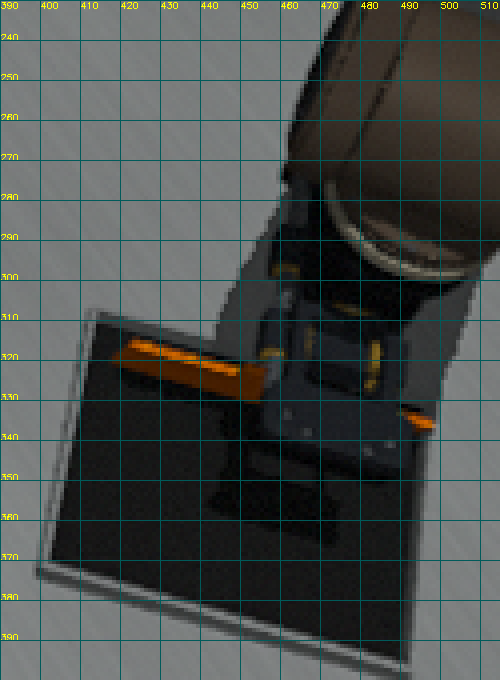

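Emit:
arm_command(
  deltas=[
    [[0.5,0,0,0,0],[0.5,0,0,-0.05,0],[0.5,0,0,-0.06,0],[0.3,0,0,-0.06,0],[0.2,0,0,-0.06,0],[0.1,0,0,-0.06,0],[0,0.02,0.02,-0.06,0],[0,0.02,0.02,-0.05,0],[0,0.02,0.02,-0.05,0],[0,0.02,0.02,0,0],[0,0,0,0,0]],
  ],
)

```text
t: 10.25
eef_pos: [406.6, 346.2, 43.6]
tcp_rot: [3.107, 0.02, 2.331]
ft_force: [-0.5, -0.2, -0.2]
opening: 0.964
```

```bash
python3 - <<'E'
from h import *
s=cam('scene'); crop(s,390,230,515,400,4,'b5'); print(env.state()['eef_pos'],env.state()['ft_force'],env.state()['opening'])
E
```

```text
[406.37933993 346.06466492  43.65320281] [ 0.43558426  0.01500052 -0.47971255] 0.9845940484396393
```

View pics/b5.png

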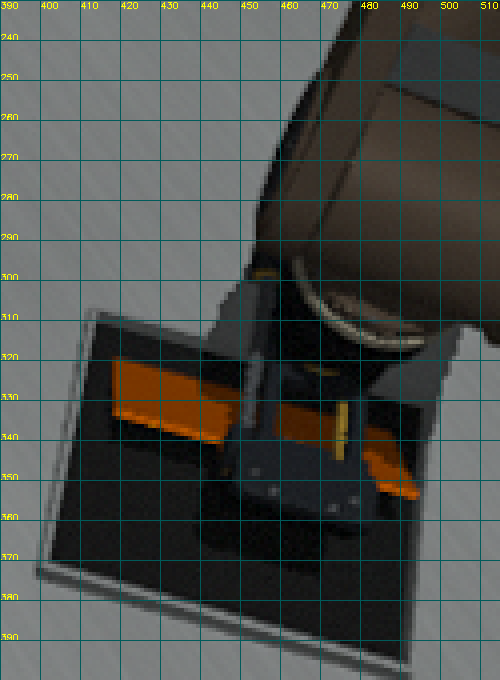

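Emit:
arm_command(
  deltas=[
    [[0,0.03,0.03,0,0],[0,0.03,0.03,0,0],[0,0.04,0.04,0,0],[0,0.05,0.05,0,0],[0,0.05,0.05,0,0],[0,0.05,0.05,0,0],[0,0.05,0.05,0,0],[0,0.05,0.05,0,0],[0,0,0,0,0],[0,0,0,0,0]],
  ],
)

```text
t: 11.13
eef_pos: [445.9, 385.7, 44.8]
tcp_rot: [3.105, 0.02, 2.331]
ft_force: [0.5, 0.4, -0.6]
opening: 0.998
```

Emit:
arm_command(
  deltas=[
    [[0,0,0,0.1,0],[0,0,0,0.2,0],[0,0,0,0.2,0],[0,0,0,0.2,0],[0,0,0,0.2,0],[0,0,0,0.2,0],[0,0.1,-0.2,0.1,0],[0,0.1,-0.2,0,0],[0,0.1,-0.2,0,0],[0,0.1,-0.2,0,0]],
  ],
)

```text
t: 11.97
eef_pos: [481.7, 303.5, 176.9]
tcp_rot: [3.106, 0.02, 2.336]
ft_force: [0.5, 0.6, 0.3]
opening: 1.001
```

```bash
python3 - <<'E'
from h import *
s=cam('scene');t=cam('top'); save(s,'c1');save(t,'c2'); print(env.state()['eef_pos'],env.state()['tcp_rot'],env.state()['opening'])
E
```

```text
[482.46758967 302.09433342 176.6137133 ] [3.10626848 0.02025895 2.3335983 ] 0.9993678595163908
```

View pics/c1.png

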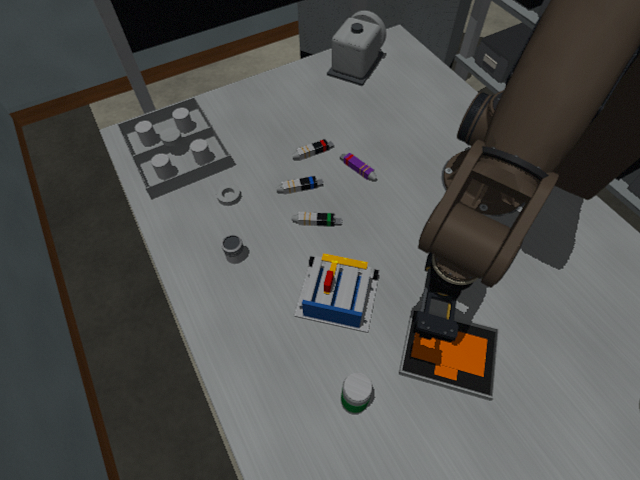

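View pics/c2.png

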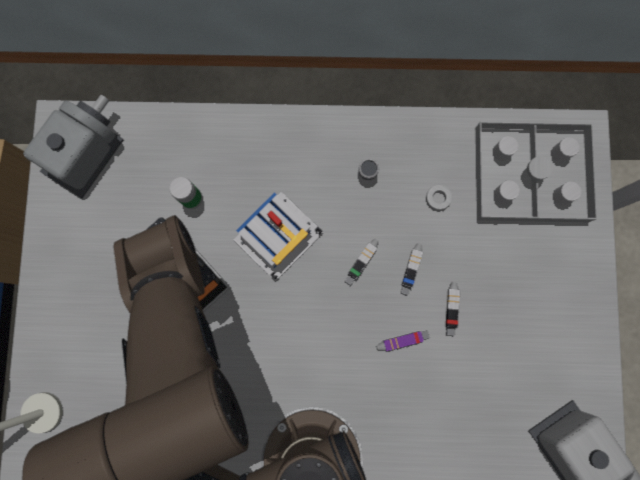

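```bash
python3 - <<'E'
from h import *
t=cam('top');s=cam('scene')
m,a,ce=big(mask(t,(0,150,100),(5,255,255),(225,185,325,285)))
m2,a2,ce2=big(mask(s,(0,150,100),(5,255,255),(290,240,385,335)))
print(a,ce,a2,ce2, onz(t,*ce,124), onz(s,*ce2,124), tri(t,ce,s,ce2))
crop(t,225,185,325,285,6,'d1'); crop(s,290,240,385,335,6,'d2')
E
```

```text
73 [274.06849315 217.97260274] 90 [328.06666667 278.08888889] [600.97319222 106.13911102 124.        ] [602.79412549 106.75536058 124.        ] (array([601.80554147, 106.04309982, 121.64725063]), np.float64(0.9959476495909032))
```

View pics/d1.png

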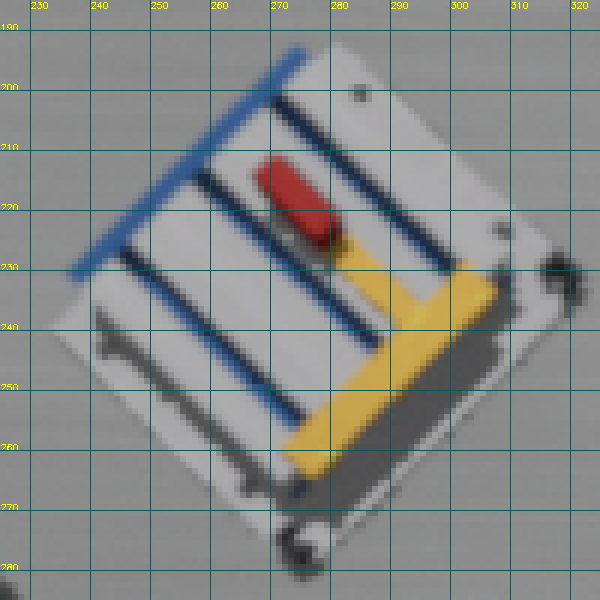

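View pics/d2.png

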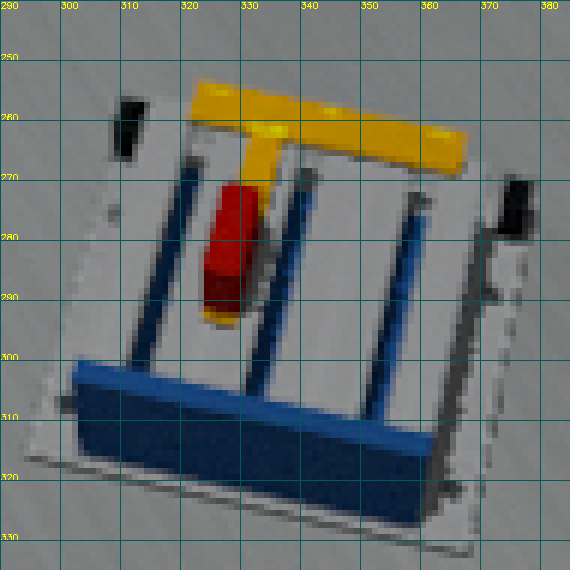

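```bash
python3 - <<'E'
from h import *
t=cam('top');s=cam('scene')
def f(c,u,v,z): return onz(c,u-.5,v-.5,z)[:2]
T={'rl':f(t,233,239.8,8),'rr':f(t,281,191.5,8),'gr':f(t,319,232,36),'gl':f(t,275,276,36)}
S={'rl':f(s,368.5,333,8),'rr':f(s,293.5,316.5,8)}
S['gr']=f(s,311.5,257,36) ;S['gl']=f(s,375.5,270.5,36)
for D in(T,S):
    for k,v in D.items(): print(k,v.round(1))
    a=(D['rl']+D['rr'])/2; d=D['rl']-D['rr']; print('rearmid',a,np.hypot(*d),np.degrees(np.arctan2(d[1],d[0]))-90)
    g=(D['gl']+D['gr'])/2; d=D['gl']-D['gr'];print('gmid',g,np.hypot(*d),np.degrees(np.arctan2(d[1],d[0]))-90); d=a-g; print(np.hypot(*d),np.degrees(np.arctan2(d[1],d[0])))
u=np.array([.686,.728]);v=np.array([-.728,.686]);o=np.array([537.1,64.6])
# yellow bar ends, z=88
for c,P in((t,((302.3,228.3),(271.7,260),(308,233.5),(277,264.5))),(s,((322.5,253.5),(367.5,262.5)))):
    for p in P: X=f(c,*p,88)-o; print('yel',X@u,X@v)
for c,P in((t,((270,201),(299.5,230.5),(258,213.5),(288,243),(245.5,226.5),(275,255.5))),(s,((321.5,266.5),(313.5,302),(341,270),(332.5,306),(359.5,274),(352,310)))):
    for p in P: X=f(c,*p,83)-o; print('slot',X@u,X@v)
E
```

```text
rl [562.2 226.9]
rr [697.9 101.9]
gr [583.7  -4.3]
gl [464.8 108. ]
rearmid [630.02577533 164.41113815] 184.43142786148024 47.36173400359095
gmid [524.24950577  51.83007218] 163.6349526471258 46.6428076532288
154.47690965704206 46.784963956880524
rl [562.3 229.1]
rr [698.8 102.6]
gr [586.6  -8.5]
gl [465.1 106.5]
rearmid [630.53505973 165.83852597] 186.0773499814737 47.19018245931588
gmid [525.86743666  49.00225086] 167.3099645995207 46.57754753958929
156.86308202035184 48.14446958726802
yel 12.53637525604351 -52.34086902478181
yel 10.38950561472472 59.74893283549424
yel -7.300273844118666 -52.99682184887677
yel -7.311925690378313 58.39393186276585
yel -6.175500448574779 -53.42390769608638
yel -7.055856060997016 58.53435821014116
slot 123.11905382760648 -45.03554529086014
slot 14.364078825667445 -43.74565664609674
slot 121.80975396900527 -0.27889336784168073
slot 12.47722598329345 -0.251696490251111
slot 120.4929764245775 46.021558160467336
slot 13.323717784797218 45.66397965189169
slot 27.067191144081644 -47.81335997952542
slot 122.16128002766337 -43.41941180183662
slot 25.41445625546033 0.17267950041698804
slot 121.60154801101885 1.4489137355331583
slot 25.669045237657528 45.60252763861194
slot 120.78036291401666 46.93254985000914
```

Emit:
arm_command(
  deltas=[
    [[0,0.09,-0.15,0,-0.15],[0,0.09,-0.15,0,-0.15],[0,0.09,-0.15,0,-0.15],[0,0.09,-0.15,0,-0.15],[0,0.09,-0.15,0,-0.15],[0,0.09,-0.15,0,-0.15],[0,0.09,-0.15,0,-0.15],[0,0.09,-0.15,0,-0.15],[0,0.09,-0.15,0,-0.15],[0,0.09,-0.15,0,-0.15],[0.3,0.09,-0.15,0,-0.15],[0.3,0.09,-0.15,0,-0.15]],
  ],
)

```text
t: 13.27
eef_pos: [586.2, 130.7, 175.1]
tcp_rot: [3.111, 0.02, 0.878]
ft_force: [0.2, 0.3, -0.1]
opening: 0.912
```

Emit:
arm_command(
  deltas=[
    [[0.4,0,0,0,0],[0.4,0,0,0,0]],
  ],
)

```text
t: 13.43
eef_pos: [587.0, 130.1, 174.6]
tcp_rot: [3.112, 0.02, 0.873]
ft_force: [0.6, 0.1, 0.3]
opening: 0.775
```

Emit:
arm_command(
  deltas=[
    [[0.4,0.05,-0.08,0,-0.03],[0.4,0.05,-0.08,0,-0.03],[0.4,0.05,-0.07,-0.1,-0.01],[0.4,0,0,-0.15,0],[0.4,0,0,-0.15,0],[0.4,0,0,-0.1,0],[0.4,0,0,0,0],[0.4,0,0,0,0]],
  ],
)

```text
t: 14.1
eef_pos: [602.8, 107.2, 120.5]
tcp_rot: [3.112, 0.021, 0.824]
ft_force: [0.2, 0.2, 0.1]
opening: 0.598
```

Check with the camera before descending further.

```bash
python3 - <<'E'
from h import *
s=cam('scene'); crop(s,270,180,400,335,5,'d3')
E
```

```text
(no output)
```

View pics/d3.png

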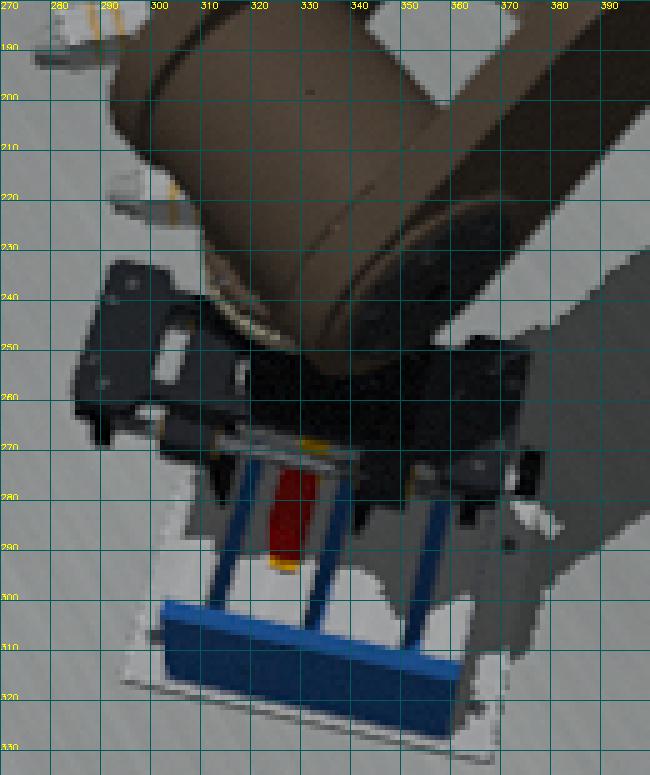

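Emit:
arm_command(
  deltas=[
    [[0.4,0,0,-0.1,0],[0.4,0,0,-0.08,0],[0.4,0,0,-0.04,0],[1,0,0,0,0],[1,0,0,0,0],[1,0,0,0,0],[1,0,0,0,0],[1,0,0,0,0],[1,0,0,0,0],[1,0,0,0,0],[1,0,0,0,0],[1,0,0,0,0]],
  ],
)

```text
t: 15.15
eef_pos: [603.8, 107.6, 98.7]
tcp_rot: [3.11, 0.017, 0.824]
ft_force: [1.6, -0.6, -1.3]
opening: 0.174
```

Emit:
arm_command(
  deltas=[
    [[1,-0.029,0.027,0,0],[1,-0.029,0.027,0,0],[1,-0.029,0.027,0,0],[1,-0.029,0.027,0,0],[1,-0.029,0.027,0,0]],
  ],
)

```text
t: 15.57
eef_pos: [589.8, 120.9, 98.8]
tcp_rot: [3.107, 0.016, 0.824]
ft_force: [24.7, -34.0, -18.5]
opening: 0.17
```

Emit:
arm_command(
  deltas=[
    [[1,-0.022,0.02,0,0],[1,-0.022,0.02,0,0],[1,-0.022,0.02,0,0]],
  ],
)

```text
t: 15.82
eef_pos: [590.1, 120.6, 98.7]
tcp_rot: [3.089, 0.012, 0.827]
ft_force: [16.3, -17.8, -9.8]
opening: 0.178
```

Emit:
arm_command(
  deltas=[
    [[0.6,0,0,0,0],[0.6,0,0,0,0],[0.6,0,0,0,0],[0.6,0,0,0,0],[0.6,0,0,0.1,0],[0.6,0,0,0.15,0],[0.6,0,0,0.15,0],[0.6,0,0,0.1,0],[1,0,0,0,0],[1,0,0,0,0]],
  ],
)

```text
t: 16.65
eef_pos: [588.0, 122.4, 153.6]
tcp_rot: [3.088, 0.013, 0.83]
ft_force: [1.3, -0.5, -0.1]
opening: 0.312
```

```bash
python3 - <<'E'
from h import *
s=cam('scene'); crop(s,270,180,400,335,5,'d4'); print(env.state()['eef_pos'],env.state()['tcp_rot'],env.state()['ft_force'])
E
```

```text
[588.10628116 122.45726708 153.489774  ] [3.08831934 0.01264349 0.82976027] [-0.77480351  0.37679641  0.02281502]
```

View pics/d4.png

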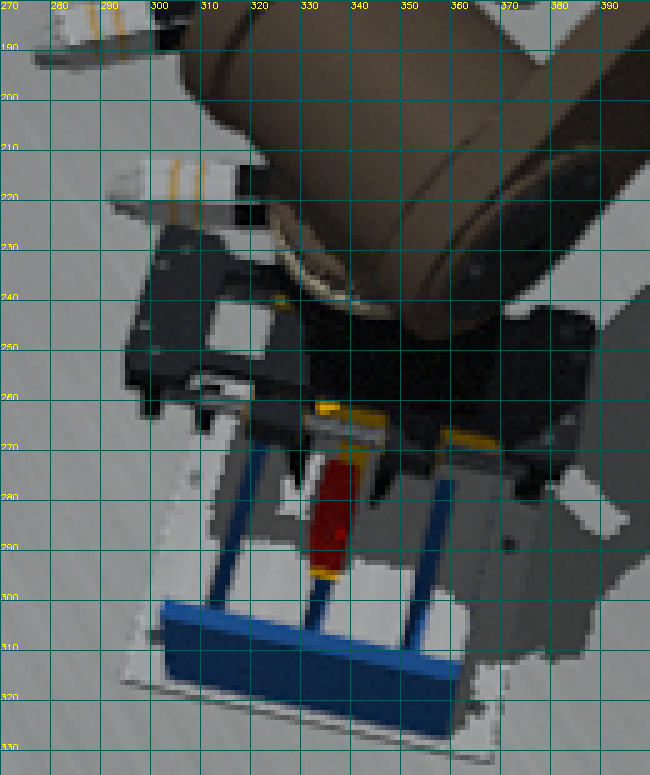

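Emit:
arm_command(
  deltas=[
    [[1,-0.15,0.14,0,0],[1,-0.15,0.14,0,0],[1,-0.15,0.14,0,0],[1,-0.15,0.14,0,0],[1,-0.1,0.09,0,0],[1,0,0,-0.2,0],[1,0,0,-0.2,0],[1,0,0,-0.2,0],[1,0,0,-0.2,0],[1,0,0,-0.05,0],[1,0,0,0,0],[1,0,0,0,0]],
  ],
)

```text
t: 17.7
eef_pos: [512.6, 190.1, 61.1]
tcp_rot: [3.091, 0.017, 0.83]
ft_force: [-0.5, -0.1, 1.1]
opening: 0.008
```

Emit:
arm_command(
  deltas=[
    [[1,0.06,-0.056,0,0],[1,0.035,-0.033,0,0],[1,0.03,-0.028,0,0],[1,0.03,-0.028,0,0],[1,0.03,-0.028,0,0]],
  ],
)

```text
t: 18.12
eef_pos: [533.1, 172.3, 64.4]
tcp_rot: [3.091, 0.014, 0.829]
ft_force: [-22.8, 45.3, 8.6]
opening: 0.003
```

Emit:
arm_command(
  deltas=[
    [[1,0.03,-0.028,0,0],[1,0.03,-0.028,0,0]],
  ],
)

```text
t: 18.28
eef_pos: [532.9, 172.6, 64.5]
tcp_rot: [3.106, 0.016, 0.824]
ft_force: [-18.7, 32.0, 7.7]
opening: 0.004
```

Emit:
arm_command(
  deltas=[
    [[1,0.03,-0.028,0,0],[1,0.03,-0.028,0,0],[1,0.03,-0.028,0,0],[1,0.02,-0.018,0,0]],
  ],
)

```text
t: 18.62
eef_pos: [532.5, 173.0, 64.7]
tcp_rot: [3.13, 0.021, 0.822]
ft_force: [-6.6, 12.5, 1.5]
opening: 0.005
```

Emit:
arm_command(
  deltas=[
    [[1,-0.08,0.075,0,0],[1,-0.08,0.075,0,0],[0,0,0,0.2,0],[0,0,0,0.3,0],[0,0,0,0.3,0],[0,0,0,0.3,0],[0,0,0,0.1,0],[0,0,0,0,0]],
  ],
)

```text
t: 19.28
eef_pos: [512.6, 189.7, 190.3]
tcp_rot: [3.129, 0.022, 0.823]
ft_force: [1.0, -0.6, -0.0]
opening: 0.368
```

```bash
python3 - <<'E'
from h import *
s=cam('scene');t=cam('top'); print(env.state()['eef_pos'],env.state()['tcp_rot'],env.state()['opening'])
crop(t,335,230,470,345,5,'e1'); crop(s,270,130,400,235,6,'e2')
for nm,lo,hi in(('blue',(100,120,60),(125,255,255)),('green',(50,100,40),(80,255,255)),('red',(0,150,60),(6,255,255))):
    a=big(mask(t,lo,hi,(340,235,465,330)))
    b=big(mask(s,lo,hi,(270,130,345,235)))
    print(nm,a[1],a[2],b[1],b[2])
E
```

```text
[512.0616352  189.47210988 188.11535131] [3.13089174 0.02464558 0.82296281] 0.45181988516888827
blue 46 [408.10869565 280.58695652] 40 [311.05 181.55]
green 38 [354.86842105 271.65789474] 49 [328.46938776 218.71428571]
red 41 [451.58536585 321.48780488] 30 [323.03333333 143.7       ]
```

View pics/e1.png

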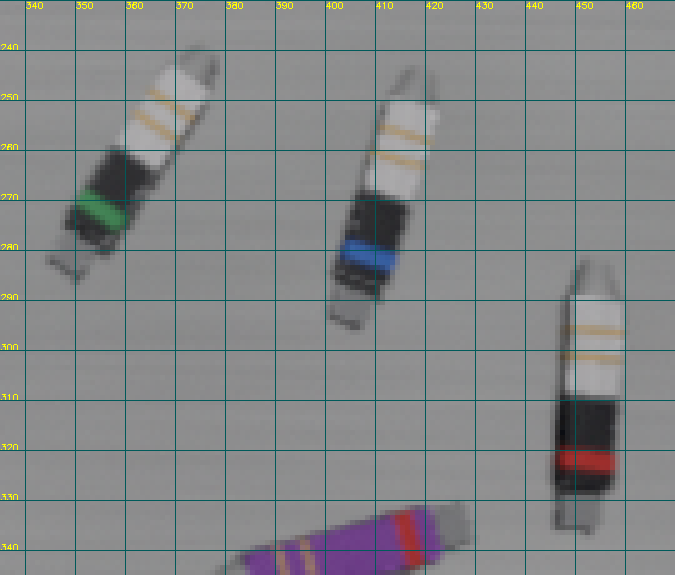

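View pics/e2.png

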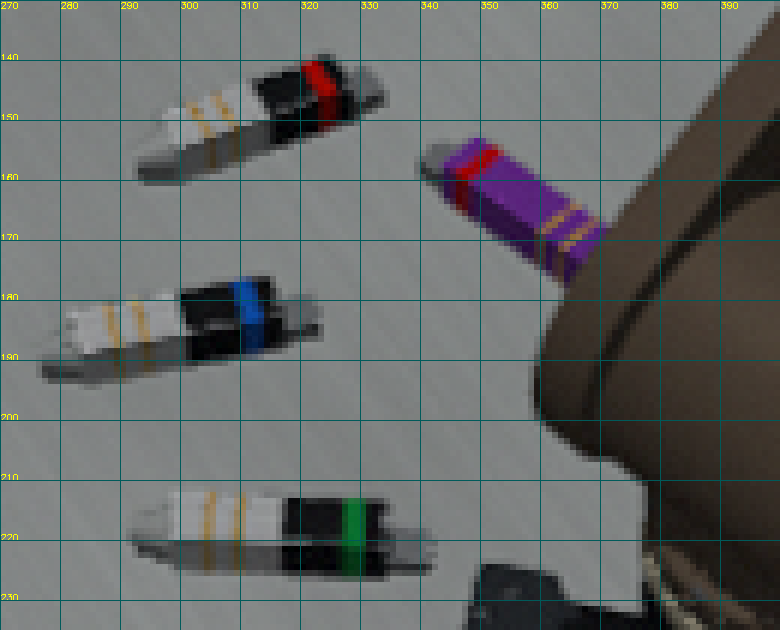

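```bash
cat > carts.py <<'E'
from h import *
def meas(c,fr,re,z=27):
    a=onz(c,fr[0]-.5,fr[1]-.5,z)[:2]; b=onz(c,re[0]-.5,re[1]-.5,z)[:2]; d=a-b
    L=np.hypot(*d); th=np.arctan2(d[1],d[0]); mid=(a+b)/2; e=d/L
    org=mid+10*e   # front=40, rear=-60 -> mid at -10
    return org,np.degrees(th),L
E
python3 - <<'E'
from carts import *
t=cam('top');s=cam('scene')
for n,f,r in(('green',(373,245.5),(353,277.5)),('blue',(417.8,250.8),(406.3,287.8)),('red',(454,289),(451.3,328.8))):
    print(n,meas(t,f,r))
# scene: front alu top edge mid, rear coil top edge mid
for n,f,r in(('green',(299.3,216),(334.5,216.5)),('blue',(282,185.5),(314.5,179)),('red',(299,151),(326,142))):
    print('s',n,meas(s,f,r))
for n,a,b in(('blue',(408.1,280.6),(310.3,179.8)),('green',(354.9,271.7),(328.8,216.5)),('red',(451.6,321.5),(322.3,142))):
    print(n,tri(t,np.array(a),s,np.array(b)))
E
```

```text
green (array([ 517.6738008 , -127.19779039]), np.float64(-31.003784497895758), np.float64(100.29747859718489))
blue (array([ 500.92198972, -253.9327755 ]), np.float64(-17.096652877872053), np.float64(102.82337819307709))
red (array([ 400.32977508, -356.96962799]), np.float64(-4.510035808933671), np.float64(103.35006576687701))
s green (array([ 517.28590326, -125.14226654]), np.float64(-30.803252091061516), np.float64(97.32148330824617))
s blue (array([ 506.0029797 , -255.81218808]), np.float64(-15.203977920834932), np.float64(97.0236273664846))
s red (array([ 401.24752432, -358.65576432]), np.float64(-5.119796959989147), np.float64(91.09936979351198))
blue (array([ 460.38682442, -242.39330511,   25.43095842]), np.float64(0.8999692724046229))
green (array([ 479.98360155, -102.09882258,   25.39472624]), np.float64(0.9748192690442273))
red (array([ 356.64960681, -354.03522972,   29.7680398 ]), np.float64(0.9013955339061505))
```

Emit:
arm_command(
  deltas=[
    [[0,-0.03,-0.24,0,-0.145],[0,-0.03,-0.24,0,-0.145],[0,-0.03,-0.24,0,-0.145],[0,-0.03,-0.24,0,-0.145],[0,-0.03,-0.24,0,-0.145],[0,-0.03,-0.24,0,-0.145],[0,-0.03,-0.24,0,-0.145],[0,-0.03,-0.24,0,-0.145],[0,-0.03,-0.24,0,-0.145],[0,-0.03,-0.24,0,-0.145],[0.3,-0.03,-0.24,0,-0.145],[0.3,-0.03,-0.24,0,-0.145]],
  ],
)

```text
t: 20.48
eef_pos: [466.8, -107.1, 170.1]
tcp_rot: [3.135, 0.054, -0.6]
ft_force: [-0.7, -0.7, 0.6]
opening: 0.911
```

Emit:
arm_command(
  deltas=[
    [[0.4,0,0,-0.1,0],[0.4,0,0,0,0]],
  ],
)

```text
t: 20.65
eef_pos: [465.5, -111.1, 157.5]
tcp_rot: [3.133, 0.057, -0.613]
ft_force: [-0.2, 0.5, -0.8]
opening: 0.776
```

Emit:
arm_command(
  deltas=[
    [[0.4,0.05,0.05,-0.15,0.03],[0.4,0.06,0.05,-0.2,0.03],[0.4,0,0,-0.2,0.03],[0.4,0,0,-0.2,0],[0.4,0,0,-0.2,0],[0.4,0,0,-0.1,0],[0.4,0,0,0,0],[0.4,0,0,0,0]],
  ],
)

```text
t: 21.32
eef_pos: [474.6, -97.6, 43.7]
tcp_rot: [3.131, 0.067, -0.532]
ft_force: [0.1, 0.5, 0.4]
opening: 0.601
```

```bash
python3 - <<'E'
from h import *
s=cam('scene');print(env.state()['eef_pos'],env.state()['tcp_rot'],env.state()['opening'])
crop(s,270,150,400,255,6,'e3')
E
```

```text
[474.59067198 -97.57222902  43.86988984] [ 3.13136604  0.06671785 -0.53156358] 0.5976713907550165
```

View pics/e3.png

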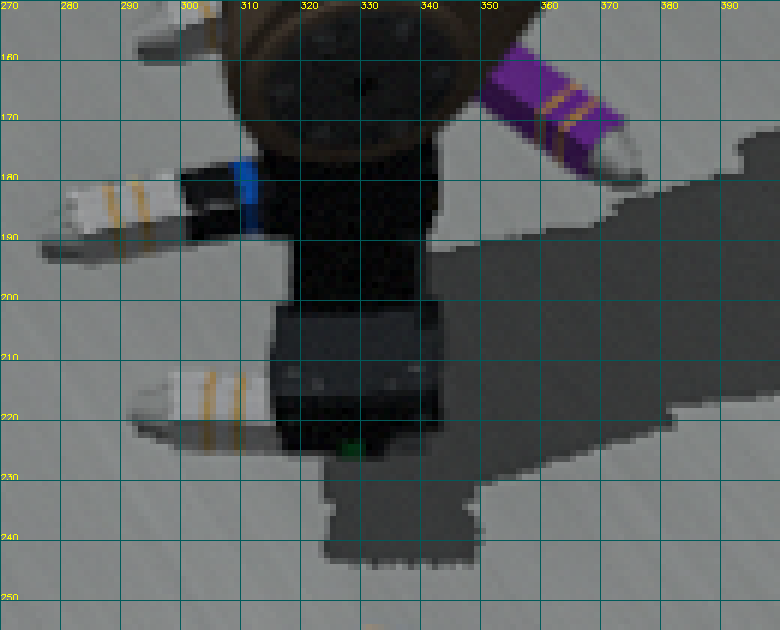

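Emit:
arm_command(
  deltas=[
    [[0.4,0.02,-0.04,-0.15,-0.01],[0.4,0,0,-0.12,0],[0.4,0,0,-0.08,0],[0.4,0,0,-0.03,0],[0.4,0,0,0,0]],
  ],
)

```text
t: 21.78
eef_pos: [478.6, -101.5, 8.0]
tcp_rot: [3.132, 0.061, -0.537]
ft_force: [-0.5, 0.4, 0.5]
opening: 0.599
```

Emit:
arm_command(
  deltas=[
    [[0.4,-0.01,0,-0.03,0],[1,0,0,0,0],[1,0,0,0,0],[1,0,0,0,0],[1,0,0,0,0],[1,0,0,0,0],[1,0,0,0,0],[1,0,0,0,0],[1,0,0,0,0]],
  ],
)

```text
t: 22.53
eef_pos: [478.4, -101.6, 7.2]
tcp_rot: [3.133, 0.058, -0.537]
ft_force: [-0.3, 0.3, -1.6]
opening: 0.283
```

Emit:
arm_command(
  deltas=[
    [[1,0,0,0.04,0],[1,0,0,0.08,0],[1,0,0,0.1,0],[1,0,0,0.1,0],[1,0,0,0.1,0.03],[1,0,0,0.1,0.06],[1,0,0.02,0.1,0.075],[1,0,0.02,0,0.075],[1,0.005,0.02,0,0.075],[1,0.005,0.02,0,0.075],[1,0.005,0.02,0,0.075],[1,0.005,0.02,0,0.075]],
  ],
)

```text
t: 23.53
eef_pos: [479.2, -89.3, 81.3]
tcp_rot: [3.131, 0.056, -0.097]
ft_force: [0.6, 0.1, -3.2]
opening: 0.28
```

Emit:
arm_command(
  deltas=[
    [[1,0.005,0.02,0,0.075],[1,0.005,0.02,0,0.075],[1,0.005,0.02,0,0.075],[1,0.005,0.02,0,0.075],[1,0.005,0.02,0,0.075],[1,0.005,0.02,0,0.075],[1,0.005,0.02,0,0.075],[1,0.005,0.02,0,0.075],[1,0.005,0.02,0,0.075],[1,0.005,0.02,0,0.075],[1,0.005,0.02,0,0.075],[1,0,0,0,0.075]],
  ],
)

```text
t: 24.53
eef_pos: [483.7, -65.8, 93.3]
tcp_rot: [3.127, 0.053, 0.647]
ft_force: [-0.8, 0.1, -3.6]
opening: 0.286
```

Emit:
arm_command(
  deltas=[
    [[1,0.01,0.03,-0.1,0.07],[1,0.01,0.03,-0.1,0.07],[1,0.01,0.03,-0.1,0.06],[1,0,0,-0.05,0],[1,0,0,0,0],[1,0,0,0,0]],
  ],
)

```text
t: 25.03
eef_pos: [486.9, -56.6, 62.7]
tcp_rot: [3.123, 0.051, 0.812]
ft_force: [-0.0, -0.1, -3.0]
opening: 0.284
```

```bash
python3 - <<'E'
from h import *
s=cam('scene');t=cam('top');st=env.state();print(st['eef_pos'],st['tcp_rot'],st['opening'])
crop(s,290,200,400,320,5,'f1');crop(t,225,180,345,305,5,'f2')
E
```

```text
[487.11691756 -56.69691103  62.83306847] [3.1224621  0.05040848 0.81241759] 0.287445295164621
```

View pics/f1.png

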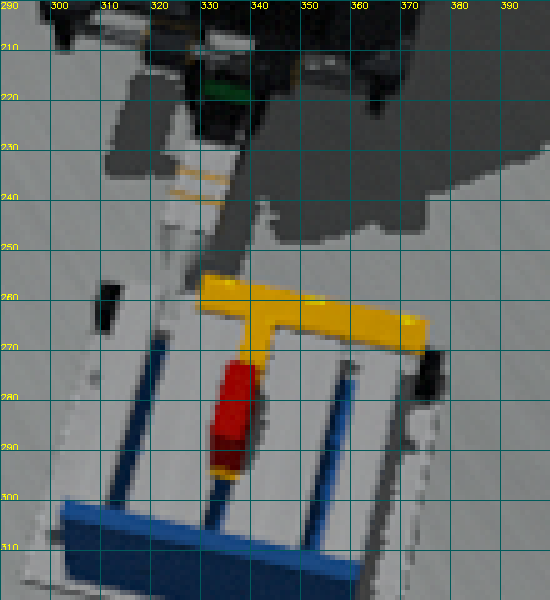

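View pics/f2.png

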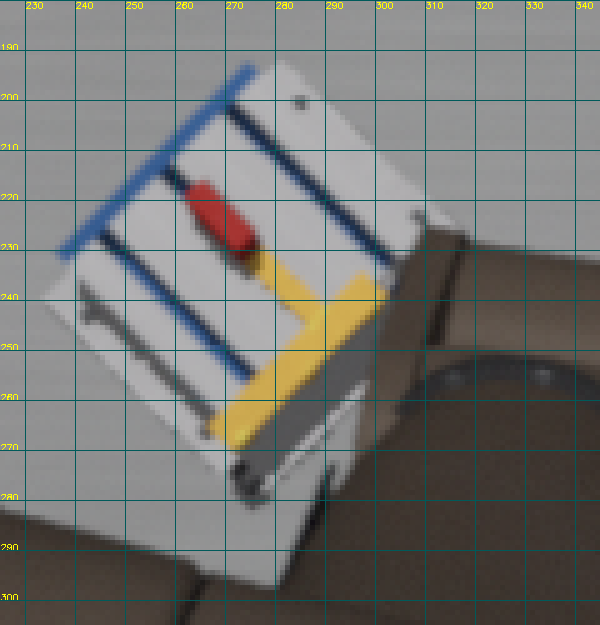

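```bash
python3 - <<'E'
from h import *
s=cam('scene');st=env.state();p=st['eef_pos'][:2];y=st['tcp_rot'][2];e=np.array([np.cos(y),np.sin(y)]);n=np.array([-e[1],e[0]])
print(st['joints'].round(2))
crop(s,300,215,365,285,8,'f3')
for x,w,z in((40,13.5,82.6),(40,-13.5,82.6),(-10,13.5,82.6),(-10,-13.5,82.6),(60,6,75),(60,-6,75)):
    q=p+(48+x)*e+w*n; print(x,w,(proj(s,[*q,z])+.5).round(1))
o=np.array([537.5,65.6]);u=np.array([.682,.731]);v=np.array([-.731,.682]); print((p-o)@u,(p-o)@v)
E
```

```text
[-0.22  0.54  2.02 -0.09  0.59  0.62]
40 13.5 [333.  246.7]
40 -13.5 [322.4 244.5]
-10 13.5 [337.4 230.5]
-10 -13.5 [327.1 228.4]
60 6 [328.2 254.4]
60 -6 [323.5 253.4]
-123.7588371348872 -46.584379365482754
```

View pics/f3.png

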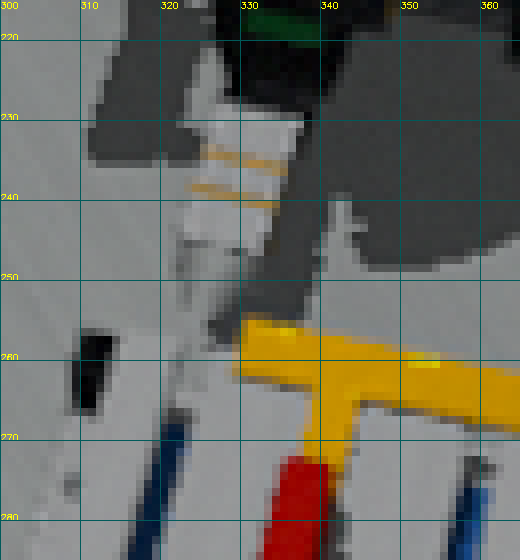

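Emit:
arm_command(
  deltas=[
    [[1,0,0,-0.06,0.01],[1,0,0,-0.05,0],[1,0,0,0,0],[1,0,0,0,0]],
  ],
)

```text
t: 25.52
eef_pos: [487.5, -57.2, 51.6]
tcp_rot: [3.121, 0.05, 0.819]
ft_force: [-0.7, -0.1, -3.2]
opening: 0.284
```

Emit:
arm_command(
  deltas=[
    [[1,0.025,0.045,0,0],[1,0.034,0.037,0,0],[1,0.034,0.037,0,0],[1,0.034,0.037,0,0],[1,0.034,0.037,0,0],[1,0,0,0,0]],
  ],
)

```text
t: 26.02
eef_pos: [505.6, -35.6, 51.6]
tcp_rot: [3.121, 0.049, 0.819]
ft_force: [-0.0, 0.4, -2.7]
opening: 0.281
```

Emit:
arm_command(
  deltas=[
    [[1,0.034,0.036,0,0],[1,0.034,0.036,0,0],[1,0.034,0.036,0,0],[1,0.034,0.036,0,0],[1,0,0,0,0]],
  ],
)

```text
t: 26.43
eef_pos: [520.9, -19.3, 51.7]
tcp_rot: [3.121, 0.049, 0.819]
ft_force: [0.4, 0.1, -2.8]
opening: 0.283
```

Emit:
arm_command(
  deltas=[
    [[1,0.034,0.036,0,0],[1,0.034,0.036,0,0],[1,0.034,0.036,0,0],[1,0,0,0,0]],
  ],
)

```text
t: 26.77
eef_pos: [532.1, -7.3, 51.6]
tcp_rot: [3.121, 0.049, 0.819]
ft_force: [0.2, -0.1, -2.6]
opening: 0.289
```

Emit:
arm_command(
  deltas=[
    [[1,0.034,0.036,0,0],[1,0.034,0.036,0,0],[1,0.034,0.036,0,0],[1,0.034,0.036,0,0],[1,0,0,0,0]],
  ],
)

```text
t: 27.18
eef_pos: [547.2, 8.7, 51.5]
tcp_rot: [3.121, 0.049, 0.819]
ft_force: [-0.5, -0.7, -3.4]
opening: 0.282
```

Emit:
arm_command(
  deltas=[
    [[1,0.034,0.036,0,0],[1,0.034,0.036,0,0],[1,0,0,0,0]],
  ],
)

```text
t: 27.43
eef_pos: [554.6, 16.7, 51.5]
tcp_rot: [3.121, 0.05, 0.819]
ft_force: [-0.1, 0.0, -2.8]
opening: 0.28
```

Emit:
arm_command(
  deltas=[
    [[0.58,0,0,0,0],[0.58,0,0,0,0],[0.58,0,0,0,0],[0.58,-0.068,-0.073,0,0],[0.58,-0.136,-0.146,0,0],[0.58,-0.136,-0.146,0,0],[0.58,-0.136,-0.146,-0.03,0],[1,0,0,-0.04,0],[1,0,0,0,0],[1,0,0,0,0],[1,0,0,0,0],[1,0,0,0,0]],
  ],
)

```text
t: 28.43
eef_pos: [504.2, -37.9, 46.0]
tcp_rot: [3.118, 0.047, 0.819]
ft_force: [0.2, 0.1, -0.2]
opening: 0.122
```

```bash
python3 - <<'E'
from h import *
s=cam('scene');st=env.state();print(st['eef_pos'],st['tcp_rot'],st['opening'],st['ft_force'])
crop(s,290,180,400,300,5,'f4')
o=np.array([537.5,65.6]);u=np.array([.682,.731]);v=np.array([-.731,.682]);p=st['eef_pos'][:2]; print((p-o)@u,(p-o)@v)
E
```

```text
[504.26681328 -37.82377153  46.04338324] [3.11783669 0.04693192 0.81958047] 0.08307308399315103 [ 0.53724581 -0.74057962 -0.2690679 ]
-98.26781033101908 -46.24155269735445
```

View pics/f4.png

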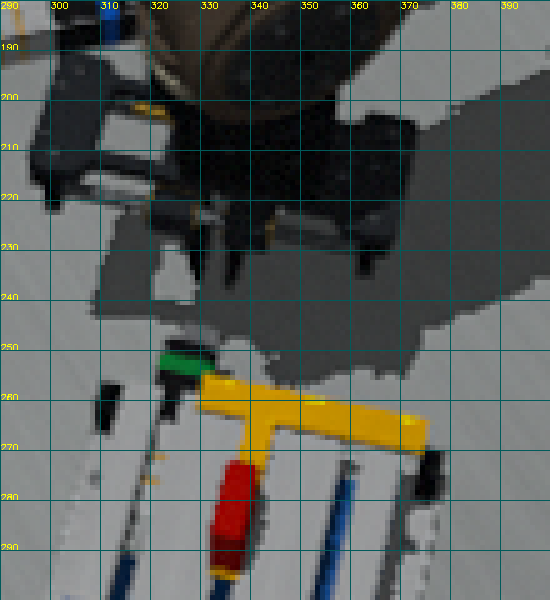

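Emit:
arm_command(
  deltas=[
    [[1,0.054,0.06,0,0],[1,0.054,0.06,0,0],[1,0.054,0.06,0,0],[1,0.054,0.06,0,0],[1,0.034,0.037,0,0],[1,0.034,0.037,0,0],[1,0.034,0.037,0,0],[1,0.034,0.037,0,0]],
  ],
)

```text
t: 29.15
eef_pos: [542.9, 5.9, 46.1]
tcp_rot: [3.118, 0.049, 0.822]
ft_force: [-2.5, -8.9, 2.6]
opening: 0.003
```

```bash
cat > uv.py <<'E'
from h import *
o=np.array([537.5,65.6]);u=np.array([.682,.731]);v=np.array([-.731,.682])
def uv(p): p=np.array(p)[:2]; return ((p-o)@u).round(1),((p-o)@v).round(1)
def show():
    st=env.state(); print(uv(st['eef_pos']),st['eef_pos'].round(1),st['tcp_rot'].round(3),st['opening'].round(3),st['ft_force'].round(1))
E
python3 -c "
from uv import *
show()"
```

```text
Traceback (most recent call last):
  File "uv.py", line 5, in show
    st=env.state(); print(uv(st['eef_pos']),st['eef_pos'].round(1),st['tcp_rot'].round(3),st['opening'].round(3),st['ft_force'].round(1))
                                                                                          ^^^^^^^^^^^^^^^^^^^
AttributeError: 'float' object has no attribute 'round'
```

Emit:
arm_command(
  deltas=[
    [[1,0.03,0.025,0,0],[1,0.03,0.025,0,0],[1,0.025,0.025,0,0],[1,0.02,0.02,0,0]],
  ],
)

```text
t: 29.48
eef_pos: [549.2, 11.9, 46.2]
tcp_rot: [3.124, 0.063, 0.826]
ft_force: [-12.2, -27.1, 12.5]
opening: 0.005
```

Emit:
arm_command(
  deltas=[
    [[1,0.02,0.02,0,0],[1,0.02,0.02,0,0]],
  ],
)

```text
t: 29.65
eef_pos: [549.2, 11.7, 46.4]
tcp_rot: [3.129, 0.075, 0.827]
ft_force: [-11.8, -19.5, 8.9]
opening: 0.004
```

Emit:
arm_command(
  deltas=[
    [[1,-0.1,-0.11,0,0],[1,-0.15,-0.16,0,0],[1,-0.1,-0.15,0.2,0],[0.4,0,-0.2,0.3,0],[0.4,0,-0.2,0.3,0],[0.4,0,-0.2,0.1,0],[0.4,0,-0.2,0,0],[0.4,0,0,0,0]],
  ],
)

```text
t: 30.32
eef_pos: [514.4, -113.5, 140.2]
tcp_rot: [3.127, 0.073, 0.827]
ft_force: [-0.1, 1.0, -0.2]
opening: 0.297
```

```bash
sed -i "s/st\['opening'\].round(3)/round(float(st['opening']),3)/" uv.py; python3 - <<'E'
from uv import *
show()
s=cam('scene');t=cam('top');crop(s,290,230,400,330,6,'h1');crop(t,225,180,345,305,5,'h2');save(t,'h3')
crop(s,270,130,400,235,6,'h4')
E
```

```text
(np.float64(-146.7), np.float64(-105.2)) [ 514.4 -113.5  140.2] [3.127 0.073 0.827] 0.297 [-0.1  1.  -0.2]
```

View pics/h1.png

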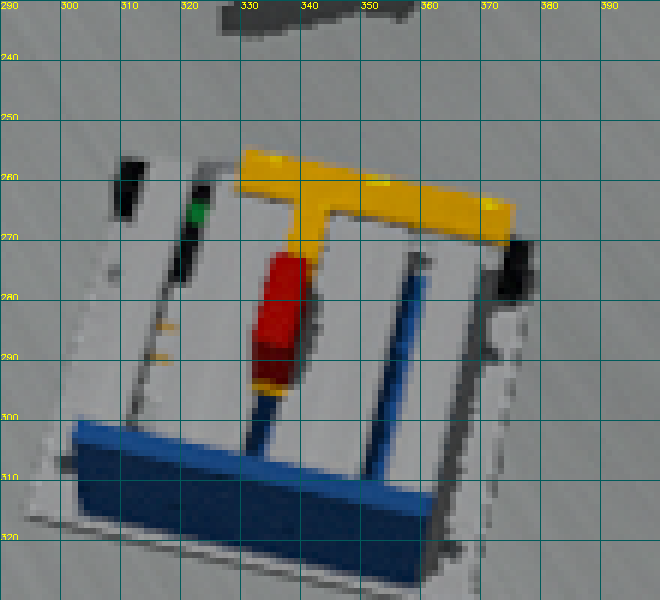

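View pics/h3.png

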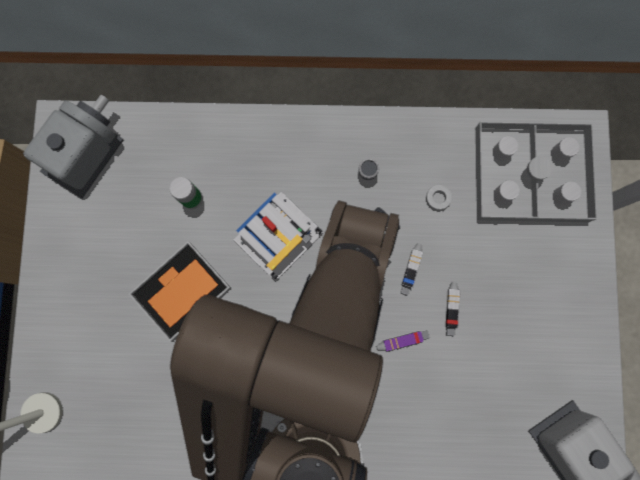

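View pics/h4.png

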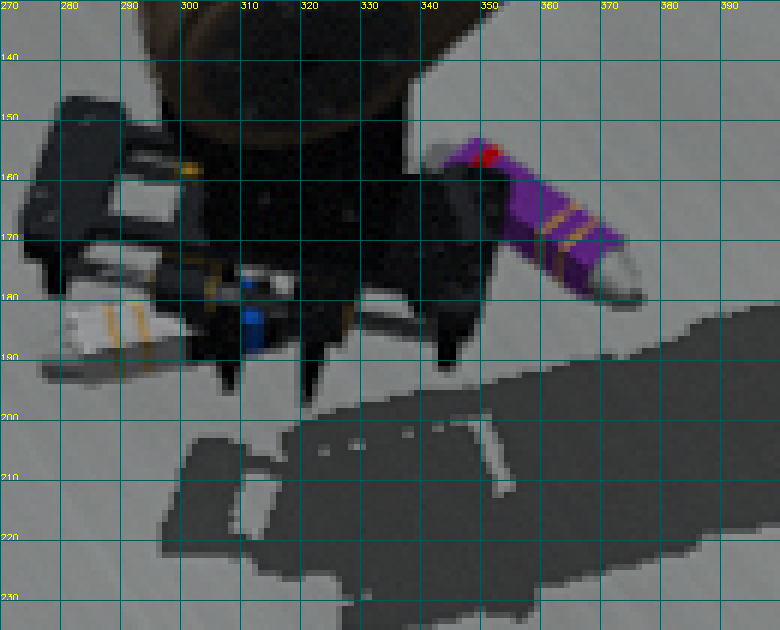

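Emit:
arm_command(
  deltas=[
    [[0.4,-0.03,-0.065,0,-0.07],[0.4,-0.03,-0.065,0,-0.07],[0.4,-0.03,-0.065,0,-0.07],[0.4,-0.03,-0.065,0,-0.07],[0.4,-0.03,-0.065,0,-0.07],[0.4,-0.03,-0.065,0,-0.07],[0.4,-0.03,-0.065,0,-0.07],[0.4,-0.03,-0.065,0,-0.07],[0.4,-0.03,-0.065,0,-0.07],[0.4,-0.03,-0.065,0,-0.07],[0.4,-0.03,-0.065,0,-0.07],[0.4,-0.03,-0.065,0,-0.07]],
  ],
)

```text
t: 31.42
eef_pos: [477.0, -175.4, 131.8]
tcp_rot: [3.141, 0.08, 0.151]
ft_force: [0.0, -1.5, 0.8]
opening: 0.598
```

Emit:
arm_command(
  deltas=[
    [[0.4,-0.02,-0.06,0,-0.07],[0.4,-0.02,-0.06,0,-0.07],[0.4,-0.02,-0.06,0,-0.07],[0.4,-0.02,-0.06,0,-0.07],[0.4,-0.02,-0.06,0,-0.07],[0.4,-0.02,-0.06,0,-0.07],[0.4,-0.02,-0.06,0,-0.07],[0.4,0,0,0,0],[0.4,0,0,0,0]],
  ],
)

```text
t: 32.17
eef_pos: [463.6, -208.1, 126.0]
tcp_rot: [-3.136, 0.09, -0.247]
ft_force: [0.6, 0.0, 0.2]
opening: 0.602
```

Emit:
arm_command(
  deltas=[
    [[0.4,-0.02,-0.1,0,-0.02],[0.4,-0.02,-0.1,0,-0.02],[0.4,-0.02,-0.1,-0.1,-0.01],[0.4,0,0,-0.2,0],[0.4,0,0,-0.2,0],[0.4,0,0,-0.15,0],[0.4,0,0,-0.1,0],[0.4,0,0,0,0],[0.4,0,0,0,0]],
  ],
)

```text
t: 32.92
eef_pos: [456.6, -243.0, 44.1]
tcp_rot: [-3.136, 0.089, -0.285]
ft_force: [0.5, 1.2, -0.7]
opening: 0.602
```

```bash
python3 - <<'E'
from uv import *
show()
s=cam('scene');t=cam('top');crop(s,240,130,370,235,6,'i1');crop(t,335,225,475,340,5,'i2')
E
```

```text
(np.float64(-280.8), np.float64(-151.3)) [ 456.6 -243.    44.1] [-3.136  0.089 -0.285] 0.602 [ 0.5  1.2 -0.7]
```

View pics/i1.png

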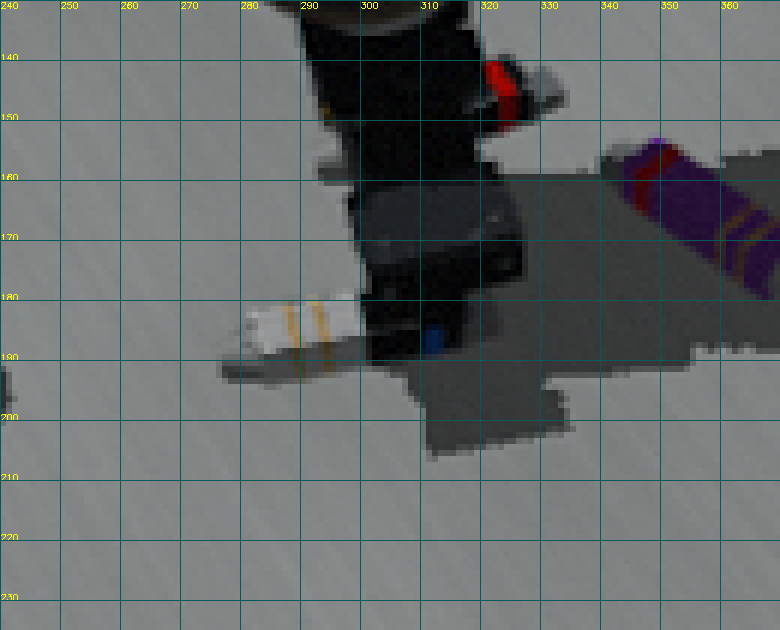

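View pics/i2.png

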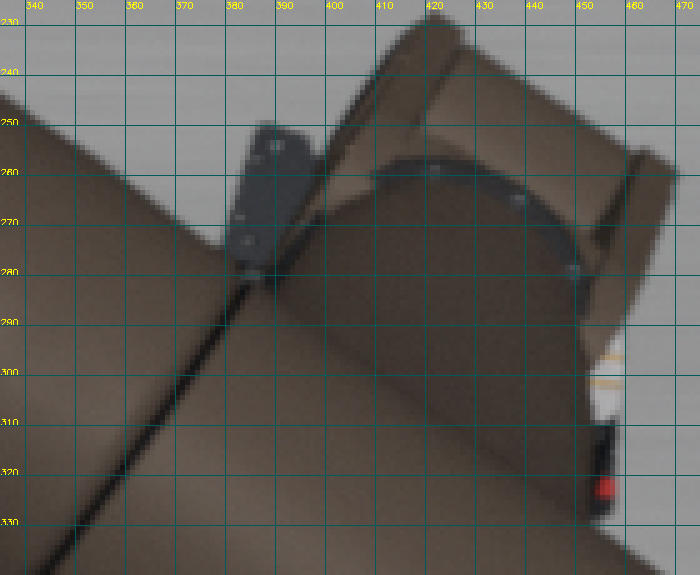

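Emit:
arm_command(
  deltas=[
    [[0.4,0,0.01,-0.15,0],[0.4,0,0,-0.12,0],[0.4,0,0,-0.08,0],[0.4,0,0,-0.03,0],[0.4,0,0,0,0]],
  ],
)

```text
t: 33.43
eef_pos: [458.7, -243.7, 8.8]
tcp_rot: [-3.138, 0.081, -0.285]
ft_force: [0.0, 0.7, -0.0]
opening: 0.601
```

Emit:
arm_command(
  deltas=[
    [[0.4,-0.01,0.01,-0.03,0],[1,0,0,0,0],[1,0,0,0,0],[1,0,0,0,0],[1,0,0,0,0],[1,0,0,0,0],[1,0,0,0,0],[1,0,0,0,0],[1,0,0,0,0]],
  ],
)

```text
t: 34.18
eef_pos: [458.4, -243.1, 7.9]
tcp_rot: [-3.139, 0.078, -0.285]
ft_force: [-0.1, -1.1, -1.3]
opening: 0.282
```

Emit:
arm_command(
  deltas=[
    [[1,0,0,0.04,0],[1,0,0,0.08,0],[1,0,0,0.1,0],[1,0,0,0.15,0],[1,0,0,0.15,0],[1,0,0.05,0.15,0.04],[1,0,0.1,0.1,0.07],[1,0,0.13,0,0.07],[1,0,0.13,0,0.07],[1,0,0.13,0,0.07],[1,0,0.13,0,0.07],[1,0,0.13,0,0.07]],
  ],
)

```text
t: 35.18
eef_pos: [458.4, -162.4, 98.3]
tcp_rot: [3.14, 0.073, 0.086]
ft_force: [-1.1, 0.9, -1.7]
opening: 0.278
```

Emit:
arm_command(
  deltas=[
    [[1,0,0.13,0,0.07],[1,0,0.13,0,0.07],[1,0,0.13,0,0.07],[1,0,0.13,0,0.07],[1,0,0.13,0,0.07],[1,0,0.13,0,0.07],[1,0,0.08,0,0.07],[1,0,0.05,0,0.07],[1,0,0.03,0,0.07],[1,0,0,0,0],[1,0,0,0,0]],
  ],
)

```text
t: 36.1
eef_pos: [458.0, -61.2, 109.6]
tcp_rot: [3.134, 0.066, 0.611]
ft_force: [0.4, 0.5, -1.5]
opening: 0.281
```

```bash
python3 -c "
from uv import *
show()"
```

```text
(np.float64(-146.9), np.float64(-28.3)) [458.  -61.2 109.6] [3.134 0.066 0.611] 0.281 [ 0.4  0.5 -1.5]
```

Emit:
arm_command(
  deltas=[
    [[1,-0.01,0.09,0,0.07],[1,-0.01,0.09,0,0.07],[1,-0.01,0.09,0,0.07],[1,-0.01,0.08,-0.1,0.05],[1,0,0,-0.15,0],[1,0,0,-0.15,0],[1,0,0,-0.1,0],[1,0,0,0,0],[1,0,0,0,0]],
  ],
)

```text
t: 36.85
eef_pos: [455.4, -27.5, 62.6]
tcp_rot: [3.127, 0.062, 0.804]
ft_force: [-0.4, -0.4, -1.8]
opening: 0.281
```

```bash
python3 - <<'E'
from uv import *
show()
s=cam('scene');st=env.state();p=st['eef_pos'][:2];y=st['tcp_rot'][2];e=np.array([np.cos(y),np.sin(y)]);n=np.array([-e[1],e[0]])
crop(s,310,215,385,285,8,'f5')
zb=st['eef_pos'][2]-7.9
for x,w in((40,13.5),(40,-13.5),(-10,13.5),(-10,-13.5)):
    q=p+(46+x)*e+w*n; print(x,w,(proj(s,[*q,zb+27])+.5).round(1))
E
```

```text
(np.float64(-124.0), np.float64(-3.5)) [455.4 -27.5  62.6] [3.127 0.062 0.804] 0.281 [-0.4 -0.4 -1.8]
40 13.5 [349.8 249.5]
40 -13.5 [339.2 247.2]
-10 13.5 [354.  233.1]
-10 -13.5 [343.7 231. ]
```

View pics/f5.png

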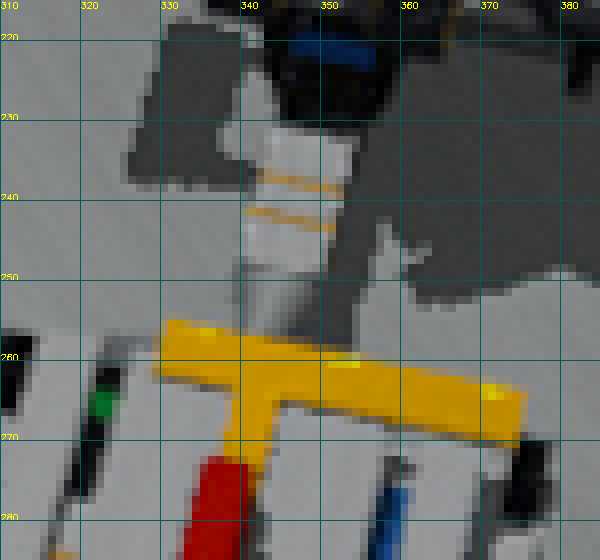

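Emit:
arm_command(
  deltas=[
    [[1,-0.025,0.024,-0.06,0.02],[1,0,0,-0.05,0],[1,0,0,0,0],[1,0.034,0.037,0,0],[1,0.034,0.037,0,0],[1,0.034,0.037,0,0],[1,0,0,0,0]],
  ],
)

```text
t: 37.48
eef_pos: [465.2, -13.4, 53.0]
tcp_rot: [3.124, 0.059, 0.819]
ft_force: [-0.5, -0.0, -1.5]
opening: 0.284
```

```bash
python3 -c "
from uv import *
show()"
```

```text
(np.float64(-107.0), np.float64(-1.0)) [465.2 -13.4  53. ] [3.124 0.059 0.819] 0.284 [-0.5 -0.  -1.5]
```

Emit:
arm_command(
  deltas=[
    [[1,0.027,0.044,-0.005,0],[1,0.034,0.037,0,0],[1,0.034,0.037,0,0],[1,0.034,0.036,0,0],[1,0,0,0,0]],
  ],
)

```text
t: 37.9
eef_pos: [479.3, 4.1, 52.6]
tcp_rot: [3.124, 0.06, 0.82]
ft_force: [1.2, 0.3, -4.1]
opening: 0.282
```

Emit:
arm_command(
  deltas=[
    [[1,0.034,0.036,0,0],[1,0.034,0.036,0,0],[1,0.034,0.036,0,0],[1,0.034,0.036,0,0],[1,0,0,0,0]],
  ],
)

```text
t: 38.32
eef_pos: [494.5, 20.0, 52.3]
tcp_rot: [3.124, 0.06, 0.819]
ft_force: [0.4, -0.2, -2.4]
opening: 0.281
```

```bash
python3 -c "
from uv import *
show()"
```

```text
(np.float64(-62.6), np.float64(0.3)) [494.5  20.   52.3] [3.124 0.06  0.819] 0.281 [ 0.4 -0.2 -2.4]
```

Going in freely; continue to u ≈ -24.

Emit:
arm_command(
  deltas=[
    [[1,0.034,0.036,0,0],[1,0.034,0.036,0,0],[1,0.034,0.036,0,0],[1,0.034,0.036,0,0],[1,0,0,0,0]],
  ],
)

```text
t: 38.73
eef_pos: [509.6, 36.3, 52.3]
tcp_rot: [3.125, 0.06, 0.819]
ft_force: [1.3, 0.9, -2.1]
opening: 0.28
```

Emit:
arm_command(
  deltas=[
    [[1,0.034,0.036,0,0],[1,0.034,0.036,0,0],[1,0.025,0.027,0,0],[1,0,0,0,0]],
  ],
)

```text
t: 39.07
eef_pos: [519.9, 47.4, 52.3]
tcp_rot: [3.125, 0.06, 0.82]
ft_force: [0.8, -0.9, -2.5]
opening: 0.278
```

```bash
python3 -c "
from uv import *
show()"
```

```text
(np.float64(-25.3), np.float64(0.4)) [519.9  47.4  52.3] [3.125 0.06  0.82 ] 0.278 [ 0.8 -0.9 -2.5]
```

Emit:
arm_command(
  deltas=[
    [[0.6,0,0,0,0],[0.6,0,0,0,0],[0.6,0,0,0,0],[0.6,-0.068,-0.073,0,0],[0.6,-0.136,-0.146,0,0],[0.6,-0.136,-0.146,0,0],[0.6,-0.136,-0.146,-0.03,0],[1,0,0,-0.04,0],[1,0,0,0,0],[1,0,0,0,0],[1,0,0,0,0],[1,0,0,0,0]],
  ],
)

```text
t: 40.07
eef_pos: [469.6, -6.9, 46.6]
tcp_rot: [3.121, 0.057, 0.82]
ft_force: [-0.5, -0.5, 0.1]
opening: 0.105
```

```bash
python3 - <<'E'
from uv import *
show()
s=cam('scene');crop(s,290,180,400,300,5,'j1')
E
```

```text
(np.float64(-99.3), np.float64(0.2)) [469.6  -6.9  46.6] [3.121 0.057 0.82 ] 0.105 [-0.5 -0.5  0.1]
```

View pics/j1.png

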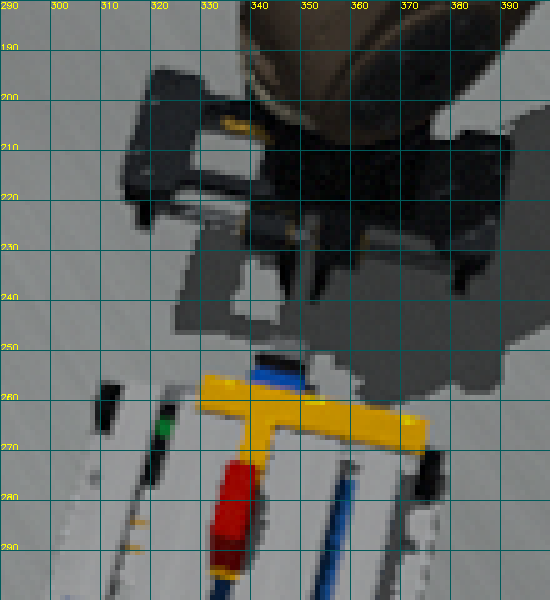

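Push home: previous stop was at u = -31.

Emit:
arm_command(
  deltas=[
    [[1,0.054,0.058,0,0],[1,0.054,0.058,0,0],[1,0.054,0.058,0,0],[1,0.054,0.058,0,0],[1,0.034,0.036,0,0],[1,0.034,0.036,0,0],[1,0.034,0.036,0,0],[1,0.034,0.036,0,0]],
  ],
)

```text
t: 40.78
eef_pos: [508.7, 36.0, 46.6]
tcp_rot: [3.122, 0.058, 0.823]
ft_force: [-1.2, -2.8, 1.8]
opening: 0.007
```

Emit:
arm_command(
  deltas=[
    [[1,0.03,0.028,0,0],[1,0.03,0.028,0,0],[1,0.025,0.025,0,0]],
  ],
)

```text
t: 41.03
eef_pos: [515.7, 43.4, 46.6]
tcp_rot: [3.124, 0.064, 0.824]
ft_force: [-18.6, -40.9, 15.0]
opening: 0.002
```

```bash
python3 -c "
from uv import *
show()"
```

```text
(np.float64(-31.1), np.float64(0.8)) [515.7  43.4  46.6] [3.124 0.064 0.824] 0.002 [-18.6 -40.9  15. ]
```

Emit:
arm_command(
  deltas=[
    [[1,-0.1,-0.11,0,0],[1,-0.15,-0.16,0,0],[1,-0.1,-0.12,0.2,0],[0.4,0,-0.1,0.3,0],[0.4,0.1,-0.1,0.3,0],[0.4,0,0,0.1,0],[0.4,0,0,0,0],[0.4,0,0,0,0]],
  ],
)

```text
t: 41.7
eef_pos: [490.2, -17.5, 139.3]
tcp_rot: [3.125, 0.064, 0.824]
ft_force: [-0.2, 0.4, 0.0]
opening: 0.296
```

```bash
python3 - <<'E'
from uv import *
show()
s=cam('scene');t=cam('top');crop(s,270,130,380,290,5,'k1');crop(t,395,260,495,350,6,'k2')
E
```

```text
(np.float64(-93.0), np.float64(-22.1)) [490.2 -17.5 139.3] [3.125 0.064 0.824] 0.296 [-0.2  0.4  0. ]
```

View pics/k1.png

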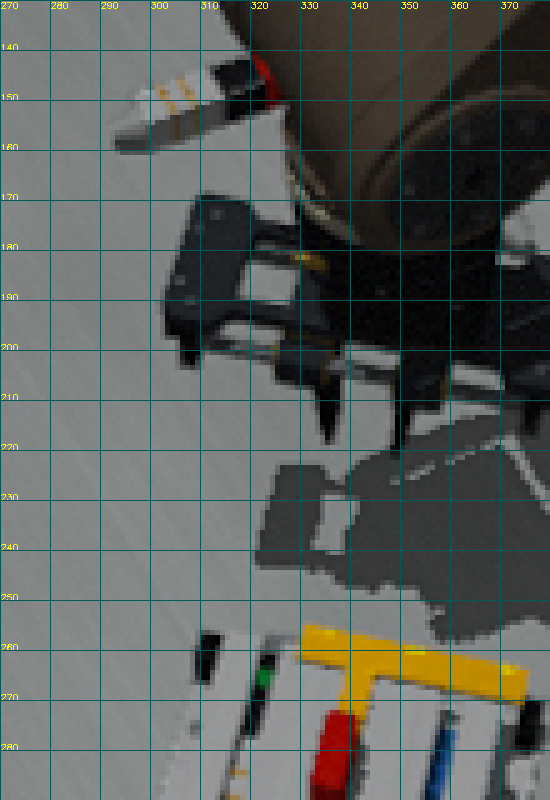

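View pics/k2.png

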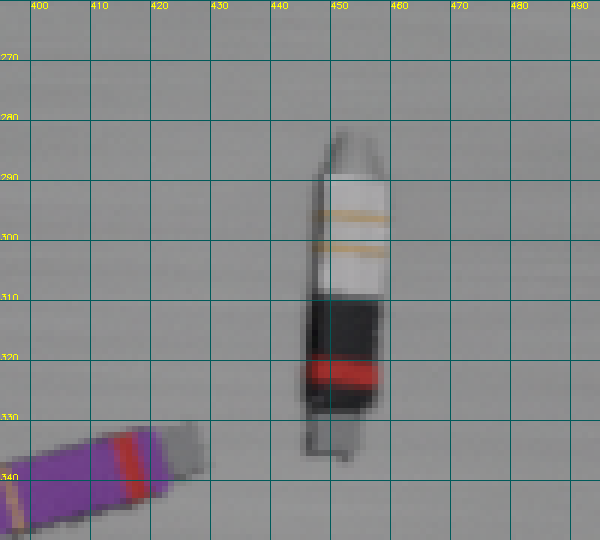

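Emit:
arm_command(
  deltas=[
    [[0.5,-0.09,-0.22,0,-0.07],[0.5,-0.09,-0.22,0,-0.07],[0.5,-0.09,-0.22,0,-0.07],[0.5,-0.09,-0.22,0,-0.07],[0.5,-0.09,-0.22,0,-0.07],[0.5,-0.09,-0.22,0,-0.07],[0.5,-0.09,-0.22,0,-0.07],[0.5,-0.09,-0.22,0,-0.07],[0.5,-0.09,-0.22,0,-0.07],[0.5,-0.09,-0.22,0,-0.07],[0.5,-0.09,-0.22,0,-0.07],[0.5,0,0,0,0]],
  ],
)

```text
t: 42.8
eef_pos: [381.8, -262.4, 124.1]
tcp_rot: [-3.138, 0.078, 0.2]
ft_force: [0.5, 1.1, -0.9]
opening: 0.498
```

Emit:
arm_command(
  deltas=[
    [[0.5,-0.06,-0.18,0,-0.07],[0.5,-0.06,-0.18,0,-0.07],[0.5,-0.06,-0.18,0,-0.07],[0.5,-0.06,-0.18,0,-0.07],[0.5,-0.05,-0.18,0,-0.07],[0.5,0,0,0,0],[0.5,0,0,0,0]],
  ],
)

```text
t: 43.38
eef_pos: [350.3, -351.6, 115.8]
tcp_rot: [-3.126, 0.087, -0.083]
ft_force: [0.1, 0.5, -1.1]
opening: 0.497
```

Emit:
arm_command(
  deltas=[
    [[0.5,0.02,-0.02,-0.2,0],[0.5,0,0,-0.2,0],[0.5,0,0,-0.2,0],[0.5,0,0,-0.1,0],[0.5,0,0,0,0],[0.5,0,0,0,0]],
  ],
)

```text
t: 43.88
eef_pos: [353.7, -346.8, 40.4]
tcp_rot: [-3.122, 0.091, -0.07]
ft_force: [-0.8, 0.4, 0.7]
opening: 0.501
```

```bash
python3 - <<'E'
from uv import *
show()
s=cam('scene');crop(s,250,90,380,200,6,'k3')
E
```

```text
(np.float64(-426.8), np.float64(-146.9)) [ 353.7 -346.8   40.4] [-3.122  0.091 -0.07 ] 0.501 [-0.8  0.4  0.7]
```

View pics/k3.png

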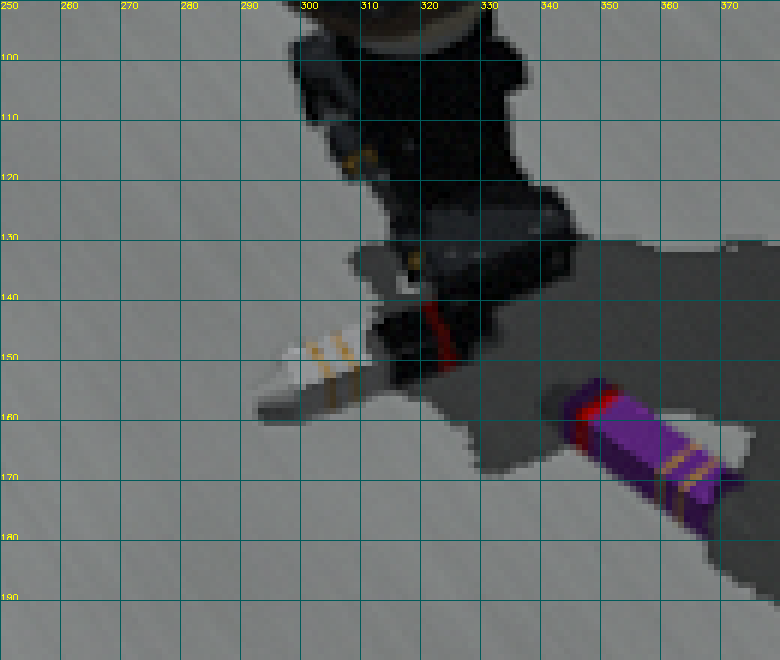

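Emit:
arm_command(
  deltas=[
    [[0.5,-0.01,-0.06,0,-0.01],[0.5,0,0,-0.12,0],[0.5,0,0,-0.12,0],[0.5,0,0,-0.06,0],[0.5,0,0,0,0],[0.5,0,0,0,0]],
  ],
)

```text
t: 44.43
eef_pos: [354.7, -355.0, 13.8]
tcp_rot: [-3.127, 0.086, -0.077]
ft_force: [0.9, 0.3, -0.6]
opening: 0.502
```

Emit:
arm_command(
  deltas=[
    [[0.5,-0.02,0.02,-0.05,0],[0.5,0,0,-0.02,0],[1,0,0,0,0],[1,0,0,0,0],[1,0,0,0,0],[1,0,0,0,0],[1,0,0,0,0],[1,0,0,0,0],[1,0,0,0,0]],
  ],
)

```text
t: 45.18
eef_pos: [353.0, -353.6, 8.3]
tcp_rot: [-3.129, 0.084, -0.077]
ft_force: [0.5, 0.1, -2.1]
opening: 0.283
```

Emit:
arm_command(
  deltas=[
    [[1,0,0,0.04,0],[1,0,0,0.08,0],[1,0,0,0.1,0],[1,0,0,0.15,0],[1,0,0,0.15,0],[1,0.05,0.05,0.15,0],[1,0.07,0.12,0.1,0.05],[1,0.07,0.15,0,0.06],[1,0.07,0.15,0,0.06],[1,0.07,0.15,0,0.06],[1,0.07,0.15,0,0.06],[1,0.07,0.15,0,0.06]],
  ],
)

```text
t: 46.18
eef_pos: [400.3, -259.9, 98.5]
tcp_rot: [-3.133, 0.08, 0.203]
ft_force: [-1.1, -0.5, -2.6]
opening: 0.28
```

Emit:
arm_command(
  deltas=[
    [[1,0.06,0.17,0,0.06],[1,0.06,0.17,0,0.06],[1,0.05,0.17,0,0.06],[1,0.05,0.17,0,0.06],[1,0.04,0.17,0,0.06],[1,0.04,0.17,0,0.06],[1,0.03,0.17,0,0.06],[1,0,0.17,0,0.06],[1,0,0.17,0,0.06],[1,0,0.17,0,0.06],[1,0,0,0,0],[1,0,0,0,0]],
  ],
)

```text
t: 47.18
eef_pos: [434.9, -78.6, 110.4]
tcp_rot: [-3.141, 0.074, 0.704]
ft_force: [-0.2, -0.3, -3.1]
opening: 0.283
```

```bash
python3 -c "
from uv import *
show()"
```

```text
(np.float64(-175.4), np.float64(-23.4)) [434.9 -78.6 110.4] [-3.141  0.074  0.704] 0.283 [-0.2 -0.3 -3.1]
```

Emit:
arm_command(
  deltas=[
    [[1,-0.02,0.15,0,0.05],[1,-0.02,0.15,0,0.05],[1,-0.02,0.15,0,0.04],[1,-0.02,0.15,0,0],[1,-0.02,0.15,0,0],[1,-0.01,0.1,0,0],[1,0,0,-0.15,0],[1,0,0,-0.15,0],[1,0,0,-0.15,0],[1,0,0,-0.05,0],[1,0,0,0,0],[1,0,0,0,0]],
  ],
)

```text
t: 48.18
eef_pos: [426.5, 4.3, 64.9]
tcp_rot: [3.134, 0.069, 0.804]
ft_force: [0.4, 0.4, -2.3]
opening: 0.282
```

```bash
python3 - <<'E'
from uv import *
show()
s=cam('scene');st=env.state();p=st['eef_pos'][:2];y=st['tcp_rot'][2];e=np.array([np.cos(y),np.sin(y)]);n=np.array([-e[1],e[0]])
crop(s,315,215,405,290,8,'f6')
zb=st['eef_pos'][2]-8.3
for x,w in((40,13.5),(40,-13.5),(-10,13.5),(-10,-13.5)):
    q=p+(47.5+x)*e+w*n; print(x,w,(proj(s,[*q,zb+27])+.5).round(1))
E
```

```text
(np.float64(-120.5), np.float64(39.3)) [426.5   4.3  64.9] [3.134 0.069 0.804] 0.282 [ 0.4  0.4 -2.3]
40 13.5 [366.4 254.2]
40 -13.5 [355.7 251.9]
-10 13.5 [370.3 237.6]
-10 -13.5 [359.8 235.4]
```

View pics/f6.png

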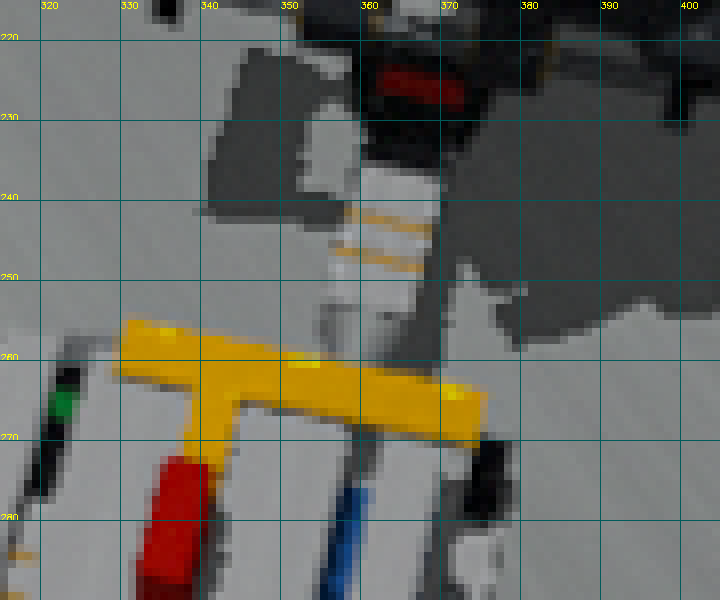

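Emit:
arm_command(
  deltas=[
    [[1,-0.05,0.048,-0.06,0.02],[1,0,0,-0.06,0],[1,0,0,0,0],[1,0,0,0,0]],
  ],
)

```text
t: 48.57
eef_pos: [421.9, 9.2, 53.7]
tcp_rot: [3.131, 0.067, 0.821]
ft_force: [0.0, -0.2, -2.2]
opening: 0.28
```

```bash
python3 -c "
from uv import *
show()"
```

```text
(np.float64(-120.0), np.float64(46.0)) [421.9   9.2  53.7] [3.131 0.067 0.821] 0.28 [ 0.  -0.2 -2.2]
```

Emit:
arm_command(
  deltas=[
    [[1,0.034,0.037,-0.01,0],[1,0.034,0.037,0,0],[1,0.034,0.037,0,0],[1,0.034,0.037,0,0],[1,0.034,0.037,0,0],[1,0.034,0.036,0,0],[1,0,0,0,0]],
  ],
)

```text
t: 49.15
eef_pos: [445.2, 34.0, 53.0]
tcp_rot: [3.13, 0.066, 0.821]
ft_force: [0.9, 0.6, -4.0]
opening: 0.282
```

Emit:
arm_command(
  deltas=[
    [[1,0.034,0.036,0,0],[1,0.034,0.036,0,0],[1,0.034,0.036,0,0],[1,0.034,0.036,0,0],[1,0,0,0,0]],
  ],
)

```text
t: 49.57
eef_pos: [460.0, 50.1, 52.9]
tcp_rot: [3.131, 0.067, 0.821]
ft_force: [0.5, -0.1, -4.0]
opening: 0.286
```

```bash
python3 -c "
from uv import *
show()"
```

```text
(np.float64(-64.2), np.float64(46.0)) [460.   50.1  52.9] [3.131 0.067 0.821] 0.286 [ 0.5 -0.1 -4. ]
```

Emit:
arm_command(
  deltas=[
    [[1,0.034,0.036,0,0],[1,0.034,0.036,0,0],[1,0.034,0.036,0,0],[1,0.034,0.036,0,0],[1,0,0,0,0]],
  ],
)

```text
t: 49.98
eef_pos: [475.1, 66.1, 52.9]
tcp_rot: [3.131, 0.067, 0.821]
ft_force: [0.2, 0.1, -3.3]
opening: 0.279
```

Emit:
arm_command(
  deltas=[
    [[1,0.034,0.036,0,0],[1,0.034,0.036,0,0],[1,0.034,0.036,0,0],[1,0,0,0,0]],
  ],
)

```text
t: 50.32
eef_pos: [486.4, 78.1, 52.9]
tcp_rot: [3.131, 0.067, 0.821]
ft_force: [0.3, 0.0, -2.3]
opening: 0.283
```

Emit:
arm_command(
  deltas=[
    [[0.6,0,0,0,0],[0.6,0,0,0,0],[0.6,0,0,0,0],[0.6,-0.068,-0.073,0,0],[0.6,-0.136,-0.146,0,0],[0.6,-0.136,-0.146,0,0],[0.6,-0.136,-0.146,-0.03,0],[1,0,0,-0.04,0],[1,0,0,0,0],[1,0,0,0,0],[1,0,0,0,0],[1,0,0,0,0]],
  ],
)

```text
t: 51.32
eef_pos: [435.9, 23.8, 47.1]
tcp_rot: [3.128, 0.064, 0.821]
ft_force: [0.3, 0.7, 1.1]
opening: 0.103
```

```bash
python3 - <<'E'
from uv import *
show()
s=cam('scene');crop(s,300,190,410,310,5,'l1')
E
```

```text
(np.float64(-99.8), np.float64(45.8)) [435.9  23.8  47.1] [3.128 0.064 0.821] 0.103 [0.3 0.7 1.1]
```

View pics/l1.png

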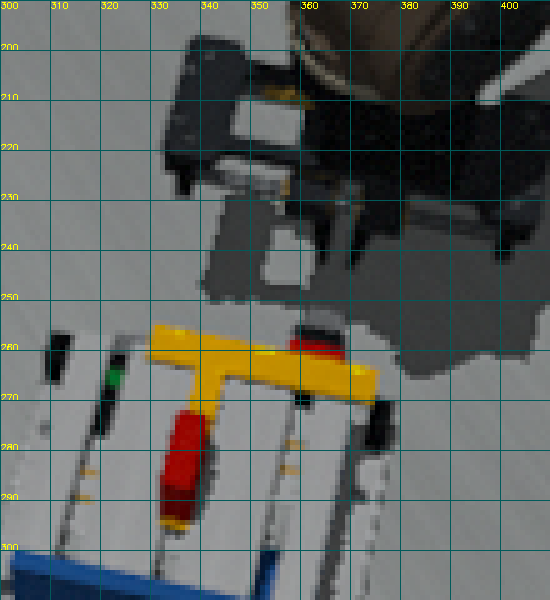

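Same push for the third.

Emit:
arm_command(
  deltas=[
    [[1,0.054,0.058,0,0],[1,0.054,0.058,0,0],[1,0.054,0.058,0,0],[1,0.054,0.058,0,0],[1,0.034,0.036,0,0],[1,0.034,0.036,0,0],[1,0.034,0.036,0,0],[1,0.034,0.036,0,0]],
  ],
)

```text
t: 52.03
eef_pos: [474.4, 66.5, 47.1]
tcp_rot: [3.129, 0.065, 0.824]
ft_force: [-2.0, -3.7, 2.1]
opening: 0.004
```

Emit:
arm_command(
  deltas=[
    [[1,0.03,0.03,0,0],[1,0.028,0.028,0,0],[1,0.02,0.02,0,0]],
  ],
)

```text
t: 52.28
eef_pos: [481.7, 74.6, 47.1]
tcp_rot: [3.131, 0.069, 0.825]
ft_force: [-12.7, -23.4, 10.9]
opening: 0.003
```

```bash
python3 -c "
from uv import *
show()"
```

```text
(np.float64(-31.4), np.float64(46.9)) [481.7  74.6  47.1] [3.131 0.069 0.825] 0.003 [-12.7 -23.4  10.9]
```

Emit:
arm_command(
  deltas=[
    [[1,0.02,0.02,0,0],[1,-0.1,-0.11,0,0],[1,-0.15,-0.16,0,0],[1,-0.05,-0.05,0.2,0],[1,0,0,0.3,0],[0.4,0,-0.1,0.3,0],[0.4,0,-0.2,0.2,0],[0.4,0,-0.2,0,0],[0.4,0,0,0,0]],
  ],
)

```text
t: 53.03
eef_pos: [452.8, -9.2, 151.2]
tcp_rot: [3.13, 0.072, 0.827]
ft_force: [0.6, 0.6, -0.0]
opening: 0.228
```

```bash
python3 - <<'E'
from uv import *
show()
s=cam('scene');t=cam('top');crop(s,290,235,400,330,7,'m1');crop(t,225,185,335,290,6,'m2')
m,a,ce=big(mask(t,(0,150,100),(5,255,255),(225,185,290,250)))
m2,a2,ce2=big(mask(s,(0,150,100),(5,255,255),(320,265,350,300)))
X=tri(t,ce,s,ce2);print(ce,ce2,X,uv(X[0]))
E
```

```text
(np.float64(-112.4), np.float64(10.9)) [452.8  -9.2 151.2] [3.13  0.072 0.827] 0.228 [ 0.6  0.6 -0. ]
[268.52054795 223.34246575] [336.48453608 279.73195876] (array([587.62345278, 119.43901298, 122.48438328]), np.float64(0.6834445250717631)) (np.float64(73.5), np.float64(0.1))
```

View pics/m1.png

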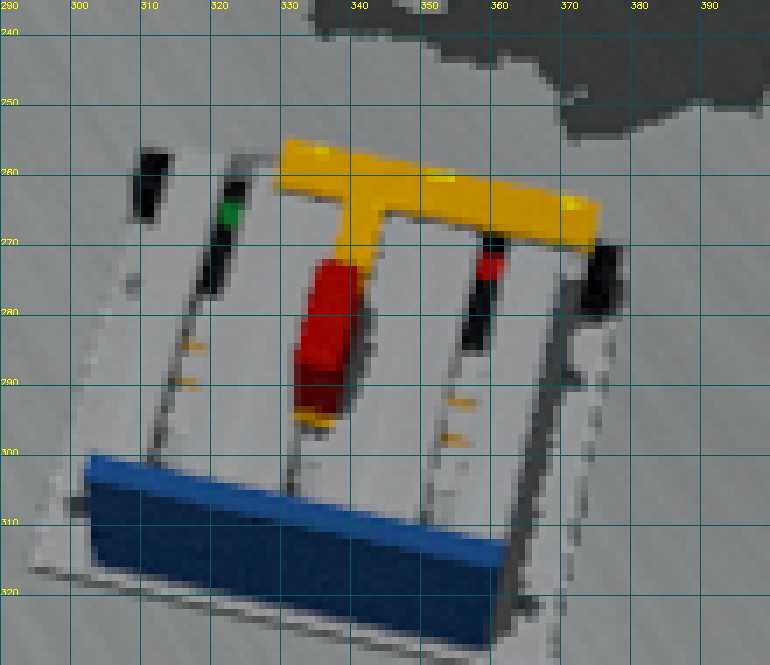

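View pics/m2.png

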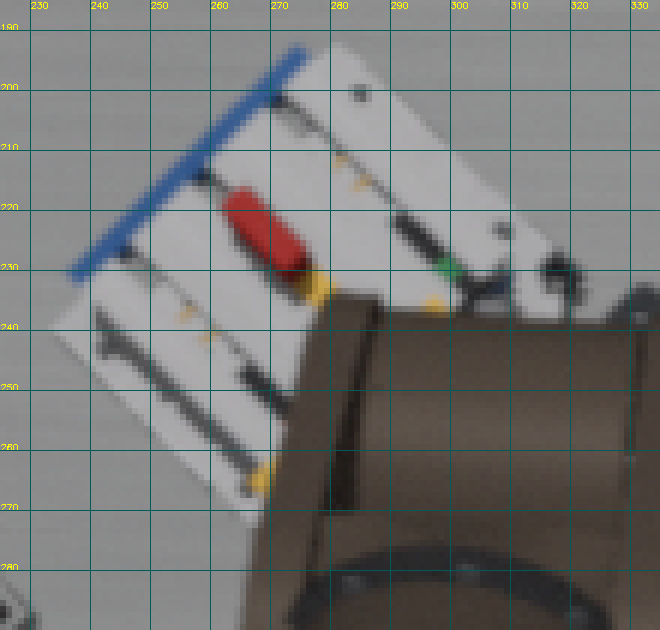

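Emit:
arm_command(
  deltas=[
    [[0.4,0.15,0.145,0,0],[0.4,0.15,0.145,0,0],[0.4,0.15,0.145,0,0],[0.4,0.15,0.145,0,0],[0.4,0.15,0.145,0,0],[0.4,0.15,0.145,0,0],[0.4,0.15,0.145,0,0],[0.4,0.15,0.145,0,0],[0.4,0.1,0.1,0,0],[0.4,0,0,0,0],[0.4,0,0,0,0]],
  ],
)

```text
t: 54.05
eef_pos: [584.1, 136.7, 140.7]
tcp_rot: [-3.141, 0.08, 0.831]
ft_force: [-1.1, 0.7, -0.8]
opening: 0.597
```

```bash
python3 -c "
from uv import *
show()"
```

```text
(np.float64(83.7), np.float64(14.4)) [584.1 136.7 140.7] [-3.141  0.08   0.831] 0.597 [-1.1  0.7 -0.8]
```

Emit:
arm_command(
  deltas=[
    [[0.4,0.015,-0.09,0,0],[0.4,0.015,-0.09,0,0],[0.4,0,0,0,0],[0.4,0,0,0,0]],
  ],
)

```text
t: 54.38
eef_pos: [584.9, 116.4, 139.3]
tcp_rot: [-3.138, 0.082, 0.831]
ft_force: [0.4, -0.9, -0.7]
opening: 0.603
```

```bash
python3 - <<'E'
from uv import *
show()
s=cam('scene');crop(s,290,220,400,330,6,'n1')
E
```

```text
(np.float64(69.5), np.float64(-0.0)) [584.9 116.4 139.3] [-3.138  0.082  0.831] 0.603 [ 0.4 -0.9 -0.7]
```

View pics/n1.png

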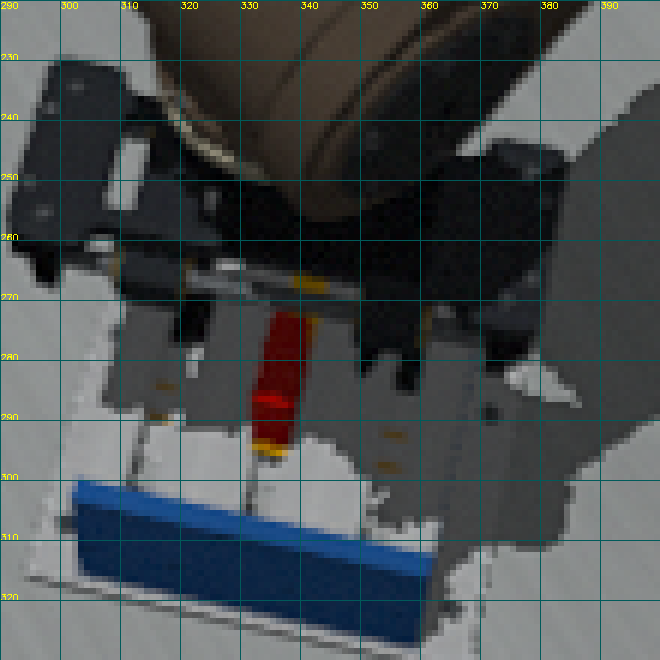

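Emit:
arm_command(
  deltas=[
    [[0.4,0.02,0.02,-0.12,0],[0.4,0,0,-0.12,0],[0.4,0,0,-0.1,0],[0.4,0,0,-0.06,0],[0.4,0,0,0,0]],
  ],
)

```text
t: 54.85
eef_pos: [587.1, 117.5, 96.3]
tcp_rot: [-3.139, 0.081, 0.829]
ft_force: [0.2, 0.2, 0.2]
opening: 0.603
```

```bash
python3 -c "
from uv import *
show()"
```

```text
(np.float64(71.8), np.float64(-0.8)) [587.1 117.5  96.3] [-3.139  0.081  0.829] 0.603 [0.2 0.2 0.2]
```

Emit:
arm_command(
  deltas=[
    [[1,0,0,0.01,0],[1,0,0,0,0],[1,0,0,0,0],[1,0,0,0,0],[1,0,0,0,0],[1,0,0,0,0],[1,0,0,0,0],[1,0,0,0,0],[1,0,0,0,0]],
  ],
)

```text
t: 55.6
eef_pos: [587.5, 117.9, 98.2]
tcp_rot: [-3.14, 0.08, 0.828]
ft_force: [0.4, 0.9, -1.2]
opening: 0.169
```

Emit:
arm_command(
  deltas=[
    [[1,0.029,-0.027,0,0],[1,0.029,-0.027,0,0],[1,0.029,-0.027,0,0],[1,0.029,-0.027,0,0],[1,0.029,-0.027,0,0]],
  ],
)

```text
t: 56.02
eef_pos: [602.2, 104.2, 98.2]
tcp_rot: [-3.138, 0.08, 0.828]
ft_force: [-1.4, 1.4, -0.9]
opening: 0.165
```

```bash
python3 -c "
from uv import *
show()"
```

```text
(np.float64(72.3), np.float64(-20.9)) [602.2 104.2  98.2] [-3.138  0.08   0.828] 0.165 [-1.4  1.4 -0.9]
```

Moved 20 mm with only ~2 N; now on to the stop.

Emit:
arm_command(
  deltas=[
    [[1,0.022,-0.02,0,0],[1,0.022,-0.02,0,0]],
  ],
)

```text
t: 56.18
eef_pos: [604.1, 102.2, 98.0]
tcp_rot: [-3.13, 0.082, 0.827]
ft_force: [-23.0, 29.7, 12.7]
opening: 0.171
```

Emit:
arm_command(
  deltas=[
    [[1,0.018,-0.017,0,0],[1,0.018,-0.017,0,0]],
  ],
)

```text
t: 56.35
eef_pos: [603.9, 102.4, 98.1]
tcp_rot: [-3.12, 0.085, 0.827]
ft_force: [-11.8, 14.2, 4.8]
opening: 0.17
```

```bash
python3 -c "
from uv import *
show()"
```

```text
(np.float64(72.2), np.float64(-23.4)) [603.9 102.4  98.1] [-3.12   0.085  0.827] 0.17 [-11.8  14.2   4.8]
```

Emit:
arm_command(
  deltas=[
    [[0.5,0,0,0,0],[0.5,0,0,0,0],[0.5,0,0,0,0],[0.5,0,0,0,0],[0.5,0,0,0.1,0],[0.5,0,0,0.2,0],[0.5,0,0,0.3,0],[0.5,0,0,0.3,0],[0.5,-0.1,-0.2,0.2,0],[0.5,-0.2,-0.3,0,0],[0.5,-0.2,-0.3,0,0],[0.5,-0.1,-0.3,0,0]],
  ],
)

```text
t: 57.35
eef_pos: [545.0, -9.3, 217.8]
tcp_rot: [-3.126, 0.082, 0.834]
ft_force: [1.8, -0.0, 0.2]
opening: 0.496
```

Emit:
arm_command(
  deltas=[
    [[0.5,-0.05,-0.3,0,0],[0.5,-0.05,-0.3,0,0],[0.5,-0.05,-0.3,0,0],[0.5,-0.05,-0.3,0,0],[0.5,0,-0.2,0,0],[0.5,0,0,0,0],[0.5,0,0,0,0]],
  ],
)

```text
t: 57.93
eef_pos: [521.1, -162.7, 225.6]
tcp_rot: [-3.136, 0.08, 0.828]
ft_force: [0.6, 0.5, 0.7]
opening: 0.503
```

```bash
python3 - <<'E'
from uv import *
show()
s=cam('scene');t=cam('top');crop(s,290,235,400,330,7,'q1');crop(t,225,185,325,285,6,'q2');save(t,'q3');save(s,'q4')
m,a,ce=big(mask(t,(0,150,100),(5,255,255),(225,185,290,250)))
m2,a2,ce2=big(mask(s,(0,150,100),(5,255,255),(315,265,350,300)))
X=tri(t,ce,s,ce2);print(ce,ce2,X,uv(X[0]))
E
```

```text
(np.float64(-178.1), np.float64(-143.7)) [ 521.1 -162.7  225.6] [-3.136  0.08   0.828] 0.503 [0.6 0.5 0.7]
[275.08333333 217.04166667] [326.61111111 277.64444444] (array([604.18267491, 103.54978417, 121.93553638]), np.float64(1.03123936779663)) (np.float64(73.2), np.float64(-22.9))
```

View pics/q1.png

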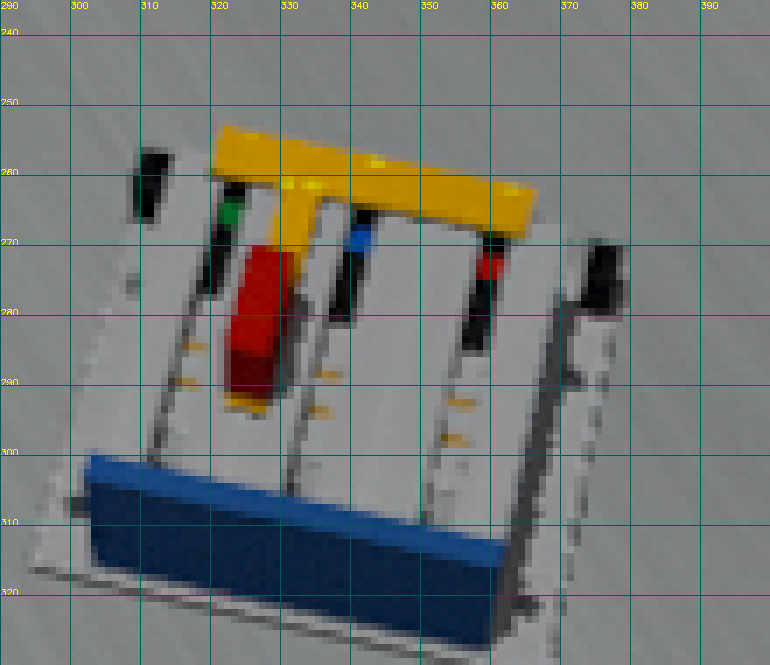

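View pics/q2.png

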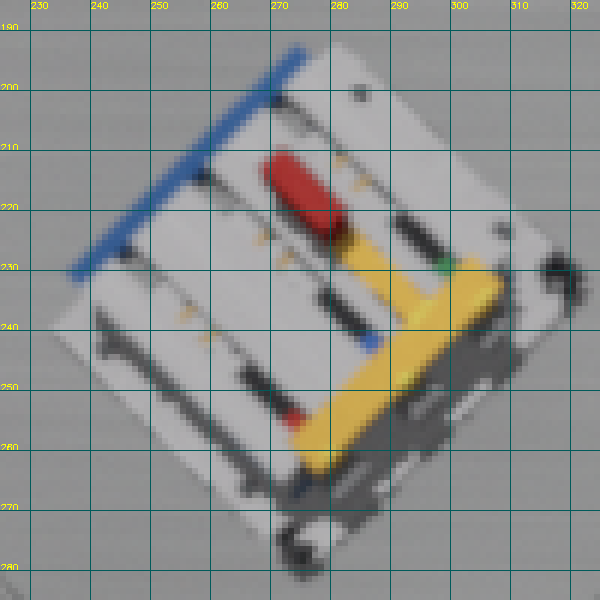

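View pics/q4.png

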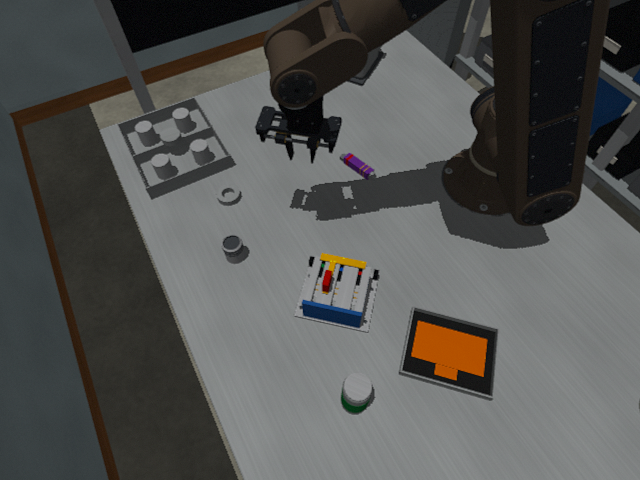

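```bash
python3 -c "
from cell import env
print(env.job_done())"
```

```text
the job is handed in; nothing more can be done
None
```

The job is done and handed in at about 58 s. All three cartridges were present and are packed. I got no verdict back, so what follows rests on my own checks.

- **Guard plate:** I pulled it straight up out of its slots and laid it in the steel tray. The last picture shows it flat, inside the tray walls.
- **Cartridges:** Green is in bore 0, blue in bore 1 and red in bore 2, each pushed until it stopped. All three pushes ended at the same depth (31.1 to 31.4 mm in front of the mouth, measured at the fingers). Only the stubs stand out, and the bands line up through the sight slots in both views.
- **Lock:** I slid it open to its stop before packing. Closing it moved 22.9 mm to the other stop, and the cameras put the grip at case y = -22.9 mm against -23 when closed.
- **Bystanders:** I never touched the purple look-alike, piston, bearing or can, and they look unmoved in the pictures. No cartridge was knocked and the grip did not slip.

**Disagreements and drift:**
- **Lock at the start:** The grip measured about 3 mm short of closed at the start (y about -19.6). The opening stroke was therefore only about 19 mm.
- **Tool tilt:** The tool's tilt drifted to as much as 5 degrees. I straightened the roll once by pressing the closed fingers against the case side.
- **Forces:** Finger contact at the stops, and when straightening the tool, read up to about 50 N at the wrist, well under the 120 N limit. Those contacts were made with the fingers, not the arm or gripper body.

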